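# Set out the ink refill station

### The arm

A 7-joint arm with a two-finger parallel gripper is mounted at the origin on a cart in front of the work surface, level with it; the furniture and walls round the work are solid. World frame = base frame: x ahead of the robot, y to its left, z up, the work surface at z = 0. Lengths are in m, angles in degrees, forces in N, time in s.
With the tool pointing down it reaches from about 0.425 to 0.875 m from the base axis. Payload 4.7 kg.
Tool frame: the origin (TCP) lies midway between the tips of the shut fingers; the grasp point (between the pads) lies 19 mm behind it; z points along the fingers, y is the line along which they close (so a half turn about z gives the same grasp; the last joint's range is limited). The gripper opens to 87 mm and grips with 3 to 60 N. Pads are 19 mm wide; open, the fingers measure 117 mm over their backs; the gripper's body (75 mm by 190 mm) begins 51 mm behind the grasp point.
Start: joints at [67.099, 18.392, -4.016, 83.108, 1.295, 78.541, -3.26], TCP at [0.261, -0.595, 0.223] pointing down, gripper open.
Joint ranges: [-163.93, 163.93], [-17.29, 119.83], [-79.2, 71.16], [3.27, 140.29], [-89.18, 269.18], [5.43, 117.66], [-154.24, 154.24]. Speed limits (degrees/s): [147.25, 147.25, 180, 180, 180, 180, 180].

### API

Orientations are given as [roll, pitch, yaw] about the fixed x, y, z axes, in that order (R = Rz(yaw) Ry(pitch) Rx(roll)).
In Python, from cell import env, viewer, boxes_of, masks_of gives the robot as it stands. The module is installed in compiled form; this text tells all that it offers.
- The arm moves only by the tool apply_moves, never from a script. Its argument "moves" is a list of rows, each a list of 7 numbers: the shift along the tool's x, y, z scaled (see below), then the turn, a rotation vector about the tool's x, y, z scaled (see below), then the opening, from 0 (shut) to 1 (fully open). A call has 1 to 20 rows; each row is the pose to reach, as a shift and turn from the pose commanded when the call began, along the tool's axes at that moment; what a row does not reach only later rows make up. The controller multiplies each number of a shift by 0.2 m and each number of a turn by 1.5 rad. A row lasts 1/10 s, in which the tool goes at most 50 mm and 8.59 degrees, less where a joint would pass 70% of its speed; a pose out of reach is approached as far as the arm can. A call with a number of a shift or a turn outside -1 to 1 is refused whole. A call with a gripper value outside its range is refused whole. The fingers move at their own pace and stop on an object; "grip_force" is the grip in N (left out, the last holds). Time passes only in rows, so rows that repeat a pose let the fingers close. It gives the time, the measured TCP pose, the force, the opening and the grip force at its end, in the units of the state.
- env.get_obs(): the state, without advancing time (a new reading comes with each control period).
- viewer.read_camera(name): name is "scene" or "top" or "wrist"; returns the picture (400x640x3 uint8, red, green, blue); there is no depth.
- viewer.get_calibration(name): a dict with "fov_y" (degrees; the focal length in pixels is half the picture's height over the tangent of half this angle, whatever the lens; pixels are square), "cx", "cy" (the principal point, pixels), "position" and "orientation" of the camera in the world. Camera axes: x right, y up, looking along -z (the intrinsics and any distortion apply to the point x, -y, -z); pixel columns grow to the right and rows downward; lengths in m; the calibration is good to about 2 mm. A picture is of the moment at which its call begins: read the wrist's pose just before it. get_calibration takes no time and is no camera call; for the wrist camera it gives the pose at the moment of the call.
- env.sign_off(): hands the job in; it is judged then, once.
Trained networks look in the newest picture that a camera, given by its name, has taken for a name from the list of things; names that differ only in an ending like _2 or _b are one class to them, and where a whole thing is asked for, a point or a joint stands for the part that bears it (a point fixed in the world has none). Each returns a list of dicts, best first, with "conf" (0 to 1); they miss things now and then, are a little off and sometimes report something else, mostly with a low value. They report only what shows in the picture. A call takes as long as a camera call. They do not tell look-alikes from the thing itself.
- boxes_of(camera, target): "location" ([column, row] in pixels, amid what is visible of it).
- masks_of(camera, target): "pixels" (400x640 bool, what is visible of it) and "location" ([column, row] in pixels, amid what is visible of it).
The state is a dict: "time_s": time; "qpos": joint angles; "joint_velocities": joint speeds; "effort": joint torques, N m; "tool_pos": TCP position; "tool_rot": TCP orientation; "force": force on the tool from outside, world axes, zero at the start; "wrist_torque": the same for the moment, N m; "grip_width": finger opening in m; "grasp_force": force on a finger pad.
Only numpy, scipy, OpenCV 4.12 (cv2) and the standard library are available. Lean on these libraries where they do the work, as an engineer would, in place of code of your own. Each camera call takes 0.05 s, during which the arm holds its last target. There are 200 camera calls.

### The job

Set out the refill station on the table: stand the ink bottle in its round well, stand the cartridge in the slotted cradle, lay the syringe across the two forked posts of its rest and put the loose cream cap flat in the shallow dish, each centred and fully home in its own holder. Keep the bottle and the cartridge upright all the way so that they do not leak, and leave the marker and the foldback clip where they lie.

Things in the scene. Friction and masses are not known exactly. Their poses are not given: they have to be found in the camera images.
- ink_bottle: Origin at the centre of its underside, z up. Upright round refill bottle, white with a black pointed dropper cap; body 43 mm in diameter and straight up to about 85 mm, neck 27 mm wide up to 109 mm, thin spout to 130 mm total height. The only bottle that stands loose on the table top. About 0.11 kg.
- cartridge: Origin at the centre of its underside, z up. Dark flat upright box (printer cartridge), 68 mm long (its x), 16 mm thick (its y), 44 mm high with a 3 mm filling plug on top; it stands on its narrow 68 x 16 mm underside. Grasp across the 16 mm. About 35 g.
- syringe: Origin at the centre of its underside, z up. Clear filling syringe lying on its side, 116 mm long (its x), nozzle toward its -x end, thumb plate at its +x end. Barrel 20 mm wide and 19 mm high; the barrel runs from x = -58 to +39 mm, where a thin finger flange 30 mm wide follows, which must stay outside the posts. About 25 g. It may lie either way round in the rest.
- tank_cap: Origin at the centre of its underside, z up. Cream round screw cap, 47 mm in diameter, 23 mm high, flat top up. The only cap on the table top (others lie on the printers, leave those). About 15 g.
- bottle_well: Fixed grey cup on a round 82 mm foot, the deeper of the two round holders: rim 38 mm high, bore 52 mm in diameter, flaring to about 66 mm from 26 mm up. Origin: centre of the underside (table top), on the bore's axis; the inner floor, where the bottle stands, is 6 mm above it. (The plain tub without a foot at the left end is a bystander.)
- cartridge_cradle: Fixed grey base plate 104 x 50 x 6 mm with two facing U brackets for the cartridge's ends: slot 77 mm long (its x), 22 mm wide (its y); brackets 34 mm high, mouths flaring outward from 25 mm up; the middle 49 mm are open at the sides for fingers. Origin: centre of the underside (table top). The cartridge stands on the plate, 6 mm above the origin, its x along the cradle's x.
- syringe_rest: Fixed grey base plate 92 x 50 x 6 mm with two forked posts 50 mm apart (centres) along its x, 8 mm thick, 42 mm open between. Forks 26 mm wide (its y), saddles 25 mm above the origin; prongs 46 mm high, flaring from 37 mm up. Origin: centre of the underside (table top). The barrel lies in both saddles along x, the syringe's origin 25 mm above the rest's.
- cap_dish: Fixed grey shallow round dish on an 80 mm foot: rim 12 mm high, floor 4 mm above its origin and 58 mm in diameter, flaring to 67 mm at the rim. The holders stand in the back row, about 0.12 m in front of an upright glass partition along the table's rear edge: keep the arm clear of it. Origin at the centre of its underside (table top).
- marker: Felt marker lying on the table, 131 x 16 x 18 mm, grey barrel and black cap, a bystander. Origin at the centre of its underside. (The table and both rows run along the direction 1.06 rad from +x toward +y.)
- clip: Black steel foldback clip standing on the table with its wire handles up, 27 x 32 x 47 mm, a bystander between the rows. Origin at the centre of its underside.
Not all that is in view belongs to the job. Leave any blue look-alike of the tank_cap alone.

How it is judged:
By the outcome, as a careful person would: the job done as asked, in the order asked, and still so for the second after the job is handed in, with the robot touching nothing.
It also fails if it takes over 120 s, if anything falls off the work surface, if the arm or the gripper's body presses on something with over 40 N, if the wrist force passes 120 N, or if a joint passes its speed limit or range.

## Working session

There is one attempt and no reset: what is moved stays moved. The work goes in short steps, Python scripts to look and compute and a tool call to move; the robot and the scene stay as the last step left them, time stands still between calls to the robot, and variables do not carry over. Pictures are saved under pics/ and viewed, at most 14 in all, crops included, and the job is handed in when it is done.

Besides the shell and the picture viewer there is one more tool, called after "Request:" as name([rows], argument=value, ...), one row to a line, values as JSON. apply_moves: Moves the arm, as the interface text tells. Shifts and turns lie within -1 to 1; 1 stands for 0.2 m of shift or 1.5 rad of turn. Its arguments: {"type":"object","properties":{"moves":{"type":"array","items":{"type":"array","items":{"type":"number","minimum":-1,"maximum":1}}},"grip_force":{"type":"number"}},"required":["moves"]}

```bash
mkdir -p pics; python3 - <<'E'
from cell import env, viewer, boxes_of, masks_of
import cv2,numpy as np
print(env.get_obs())
for n in ["scene","top","wrist"]:
    im=viewer.read_camera(n); cv2.imwrite(f"pics/{n}0.png",im[:,:,::-1]); print(n,viewer.get_calibration(n))
    if n!="wrist":
        for t in ["ink_bottle","cartridge","syringe","tank_cap","bottle_well","cartridge_cradle","syringe_rest","cap_dish","marker","clip"]:
            print(t,[(np.round(d["location"]),round(d["conf"],2)) for d in boxes_of(n,t)][:4])
E
```

```text
{'time_s': 0.0, 'qpos': array([67.09952424, 18.43849526, -4.01695346, 83.17474279,  1.29607992,
       78.54012307, -3.26114753]), 'joint_velocities': array([-0.08657993, -0.04295379,  0.01445529,  0.02881425,  0.04397881,
       -0.07453197, -0.01413914]), 'effort': array([-1.15099323e-03, -4.91284096e+01, -4.04575747e-01, -3.12525380e+01,
       -6.38302742e-02,  4.38011752e-02,  1.88743734e-04]), 'tool_pos': array([ 0.26109352, -0.59465716,  0.2214695 ]), 'tool_rot': array([-1.79891948e+02,  6.33390001e-03,  2.37106452e+01]), 'force': array([-0.1018345 ,  0.53729214, -0.16702163]), 'wrist_torque': array([-0.02461913, -0.00148165,  0.02906318]), 'grasp_force': 0.0, 'grip_width': 0.0867691406297912}
scene {'fov_y': 55.34982728235835, 'cx': 317.2797413523548, 'cy': 206.6337990500696, 'position': array([0.15457311, 0.50655922, 0.8383653 ]), 'orientation': array([  42.81648392,    1.05567239, -151.92657785])}
ink_bottle [(array([215., 280.]), 0.85)]
cartridge [(array([366., 204.]), 0.48)]
syringe [(array([323., 232.]), 0.53)]
tank_cap [(array([268., 254.]), 0.55), (array([230., 254.]),
[... 468 characters left out ...]
array([ 13.25355757,  -0.27139269, -85.90058307])}
ink_bottle []
cartridge [(array([353., 250.]), 0.49)]
syringe [(array([300., 216.]), 0.81)]
tank_cap [(array([243., 145.]), 0.8), (array([253., 181.]), 0.69)]
bottle_well [(array([372., 193.]), 0.95)]
cartridge_cradle [(array([335., 170.]), 0.63), (array([202., 153.]), 0.62)]
syringe_rest [(array([283., 144.]), 0.8)]
cap_dish [(array([421., 224.]), 0.98)]
marker [(array([419., 276.]), 0.83)]
clip [(array([292., 178.]), 0.61)]
wrist {'fov_y': 68.1576409439151, 'cx': 318.06993562363675, 'cy': 206.6313915741737, 'position': array([ 0.33374182, -0.56351117,  0.38419005]), 'orientation': array([-1.68668249e+01, -1.28908940e-02, -6.62866098e+01])}
```

View pics/top0.png

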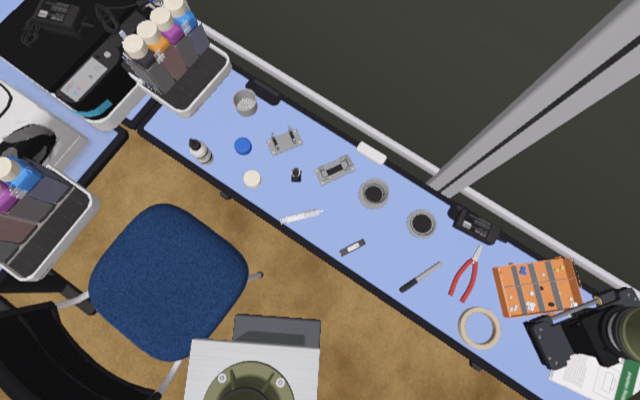

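View pics/scene0.png

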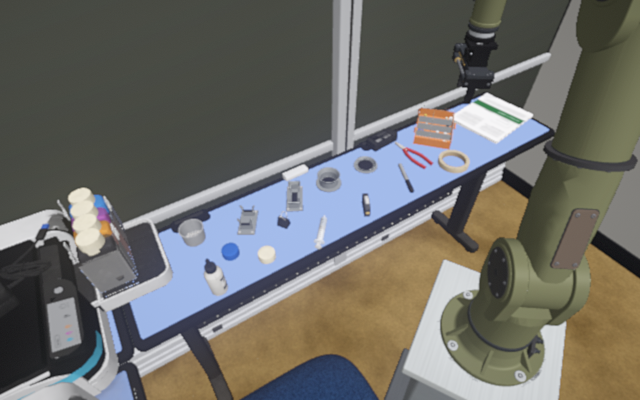

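View pics/wrist0.png

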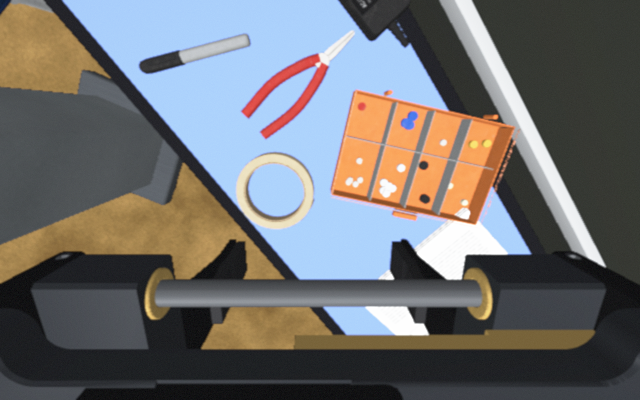

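```bash
cat > h.py <<'E'
from cell import env, viewer, boxes_of, masks_of
import cv2,numpy as np
from scipy.spatial.transform import Rotation as Ro
def cam(n):
    c=viewer.get_calibration(n); f=200/np.tan(np.radians(c["fov_y"]/2))
    return f,c["cx"],c["cy"],np.array(c["position"]),Ro.from_euler("xyz",c["orientation"],degrees=True).as_matrix()
def back(c,uv,z):
    f,cx,cy,p,R=c; uv=np.atleast_2d(np.asarray(uv,float))
    d=np.stack([(uv[:,0]-cx)/f,-(uv[:,1]-cy)/f,-np.ones(len(uv))],1)@R.T
    return p+d*((z-p[2])/d[:,2])[:,None]
def proj(c,X):
    f,cx,cy,p,R=c; q=(np.atleast_2d(X)-p)@R
    return np.stack([cx+f*q[:,0]/-q[:,2],cy-f*q[:,1]/-q[:,2]],1)
def move(target,yaw):
    "numbers for apply_moves: shift (tool axes /0.2) and z turn (/1.5) from measured pose"
    o=env.get_obs(); R=Ro.from_euler("xyz",o["tool_rot"],degrees=True)
    s=R.inv().apply(np.asarray(target)-o["tool_pos"])/0.2
    rv=(R.inv()*Ro.from_euler("xyz",[180,0,yaw],degrees=True)).as_rotvec()/1.5
    print("pos",o["tool_pos"].round(4),o["tool_rot"].round(2),"q",o["qpos"].round(0),"w",round(o["grip_width"],4)); print("shift",s.round(3),"turn",rv.round(3))
def snap(n,name):
    c=cam(n); im=viewer.read_camera(n); cv2.imwrite(f"pics/{name}.png",im[:,:,::-1]); return c,im
E
python3 - <<'E'
from h import *
T=cam("top");S=cam("scene")
tp=dict(bottle=(205,160,.0),tub=(245,101,.02),blue=(243,146,.023),cap=(252,178,.023),clip=(296,176,.02),rest=(284,141,.02),cradle=(335,170,.02),well=(373,194,.038),dish=(421,223,.012),syr=(302,216,.015),cart=(352,247,.044),marker=(420,276,.018))
sp=dict(bottle=(219,290,0),cap=(267,254,.023),cart=(366,204,.02),rest=(247,222,.02),cradle=(294,196,.02),well=(329,179,.038),dish=(366,163,.012),blue=(231,251,.023),syr=(322,232,.015))
for k,v in tp.items():
    b=back(S,sp[k][:2],sp[k][2])[0].round(3) if k in sp else ''
    a=back(T,v[:2],v[2])[0].round(3); print(k,a,b,np.hypot(a[0],a[1]).round(3))
E
```

```text
bottle [0.618 0.189 0.   ] [0.619 0.192 0.   ] 0.646
tub [0.794 0.095 0.02 ]  0.8
blue [0.658 0.084 0.023] [0.651 0.092 0.023] 0.663
cap [0.569 0.05  0.023] [0.561 0.056 0.023] 0.571
clip [ 0.584 -0.067  0.02 ]  0.588
rest [ 0.682 -0.026  0.02 ] [ 0.674 -0.012  0.02 ] 0.682
cradle [ 0.608 -0.17   0.02 ] [ 0.608 -0.162  0.02 ] 0.631
well [ 0.544 -0.272  0.038] [ 0.539 -0.259  0.038] 0.608
dish [ 0.481 -0.405  0.012] [ 0.478 -0.408  0.012] 0.629
syr [ 0.477 -0.091  0.015] [ 0.47  -0.081  0.015] 0.486
cart [ 0.401 -0.223  0.044] [ 0.402 -0.23   0.02 ] 0.459
marker [ 0.343 -0.402  0.018]  0.528
```

```bash
python3 - <<'E'
from h import *
move([.37,-.46,.30],60.7)
E
```

```text
pos [ 0.2614 -0.5952  0.2226] [180.     0.    23.71] q [67. 18. -4. 83.  1. 79. -3.] w 0.0874
shift [ 0.769 -0.4   -0.387] turn [ 0.    0.   -0.43]
```

Request:
apply_moves([
  [0.2,-0.1,-0.2,0,0,0,1],
  [0.4,-0.2,-0.387,0,0,-0.1,1],
  [0.6,-0.3,-0.387,0,0,-0.2,1],
  [0.769,-0.4,-0.387,0,0,-0.3,1],
  [0.769,-0.4,-0.387,0,0,-0.43,1],
  [0.769,-0.4,-0.387,0,0,-0.43,1],
  [0.769,-0.4,-0.387,0,0,-0.43,1],
])

```text
time_s: 1.85
tool_pos: [0.3702, -0.4598, 0.3002]
tool_rot: [180.0, 0.0, 60.7]
force: [-0.3, -0.1, -0.1]
grip_width: 0.0872
grasp_force: 0.0
```

```bash
python3 - <<'E'
from h import *
move([.47,-.33,.30],60.7)
snap("wrist","w1")
E
```

```text
pos [ 0.3702 -0.4598  0.3002] [1.7998e+02 3.0000e-02 6.0700e+01] q [ 60.  10. -13.  85.   2.  85.  18.] w 0.0872
shift [0.81  0.118 0.001] turn [0. 0. 0.]
```

View pics/w1.png

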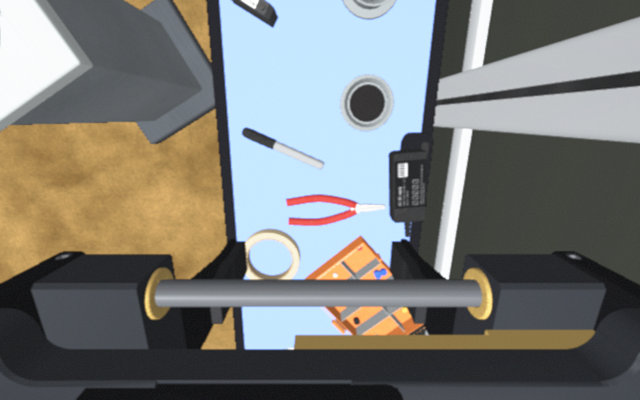

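Request:
apply_moves([
  [0.25,0.05,0,0,0,0,1],
  [0.5,0.1,0,0,0,0,1],
  [0.75,0.12,0,0,0,0,1],
  [1,0.12,0,0,0,0,1],
  [1,0.12,0,0,0,0,1],
  [1,0.12,0,0,0,0,1],
])

```text
time_s: 2.5
tool_pos: [0.4897, -0.2962, 0.3001]
tool_rot: [180.0, 0.0, 60.8]
force: [0.1, 0.3, 0.0]
grip_width: 0.0869
grasp_force: 0.0
```

```bash
cat >> h.py <<'E'
def look(name,items):
    c,im=snap("wrist",name)
    for t,z in items.items():
        for d in masks_of("wrist",t)[:3]:
            m=d["pixels"]; 
            if d["conf"]<.25 or m.sum()<20: continue
            v,u=np.nonzero(m); P=back(c,np.stack([u,v],1),z)[:,:2]
            (cx,cy),(w,h),a=cv2.minAreaRect((P*1000).astype(np.float32))
            print(t,round(d["conf"],2),"px",np.round(d["location"]),"rows",v.min(),v.max(),"mean",P.mean(0).round(4),"rect",round(cx/1000,4),round(cy/1000,4),"size",round(w),round(h),"ang",round(a,1))
    return c,im
E
python3 - <<'E'
from h import *
look("w2",dict(bottle_well=.038,cap_dish=.012,cartridge=.044,cartridge_cradle=.034,syringe=.015,syringe_rest=.03,tank_cap=.023,clip=.02))
move([.57,-.15,.30],60.7)
E
```

```text
bottle_well 0.84 px [349. 141.] rows 112 166 mean [ 0.5502 -0.2739] rect 0.5495 -0.2747 size 74 75 ang 17.1
cap_dish 0.7 px [346. 231.] rows 208 252 mean [ 0.4827 -0.4041] rect 0.4823 -0.4043 size 77 77 ang 60.8
cartridge 0.71 px [242. 160.] rows 143 176 mean [ 0.4063 -0.2236] rect 0.4069 -0.2236 size 26 70 ang 32.2
cartridge_cradle 0.64 px [348.  48.] rows 9 83 mean [ 0.607  -0.1714] rect 0.6077 -0.1725 size 49 96 ang 30.4
syringe 0.59 px [234.  40.] rows 6 75 mean [ 0.4769 -0.0863] rect 0.4765 -0.0902 size 28 118 ang 15.9
pos [ 0.4885 -0.2982  0.2999] [-1.800e+02  1.000e-02  6.058e+01] q [ 47.   9. -21.  87.   3.  85.  -3.] w 0.0874
shift [ 0.846 -0.009 -0.001] turn [-0.     0.    -0.001]
```

View pics/w2.png

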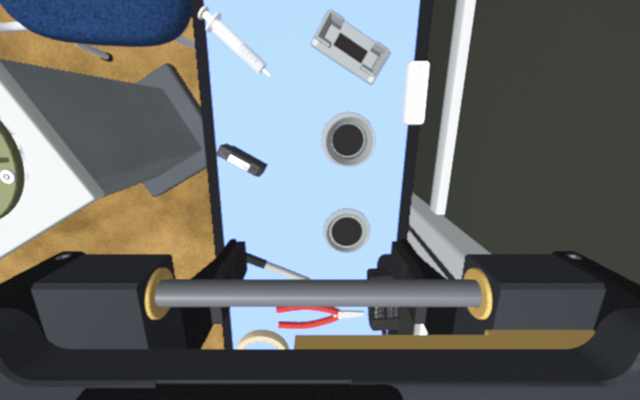

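Request:
apply_moves([
  [0.25,0,0,0,0,0,1],
  [0.5,0,0,0,0,0,1],
  [0.75,0,0,0,0,0,1],
  [1,0,0,0,0,0,1],
  [1,0,0,0,0,0,1],
  [1,0,0,0,0,0,1],
])

```text
time_s: 3.55
tool_pos: [0.5873, -0.1216, 0.2998]
tool_rot: [-180.0, 0.0, 60.9]
force: [-0.5, -1.1, -0.2]
grip_width: 0.0868
grasp_force: 0.0
```

```bash
python3 - <<'E'
from h import *
look("w3",dict(ink_bottle=.12,bottle_well=.038,cap_dish=.012,cartridge=.044,cartridge_cradle=.034,syringe=.015,syringe_rest=.04,tank_cap=.023,clip=.02))
move([.55,.10,.30],60.7)
E
```

```text
bottle_well 0.87 px [346. 260.] rows 237 278 mean [ 0.5578 -0.2612] rect 0.5587 -0.2592 size 71 75 ang 60.8
cap_dish 0.82 px [346. 325.] rows 313 334 mean [ 0.4921 -0.3895] rect 0.4936 -0.3876 size 45 75 ang 60.8
cartridge 0.71 px [257. 276.] rows 267 278 mean [ 0.4235 -0.212 ] rect 0.4231 -0.2162 size 20 35 ang 33.2
cartridge_cradle 0.93 px [348. 189.] rows 159 216 mean [ 0.6137 -0.1614] rect 0.6141 -0.1628 size 47 101 ang 29.9
syringe 0.81 px [244. 184.] rows 158 209 mean [ 0.4788 -0.0852] rect 0.4799 -0.0863 size 25 113 ang 19.0
syringe_rest 0.76 px [343.  78.] rows 45 110 mean [ 0.6796 -0.0256] rect 0.6806 -0.0258 size 51 85 ang 25.9
tank_cap 0.86 px [290.  13.] rows 0 28 mean [0.6575 0.0783] rect 0.656 0.0764 size 32 44 ang 60.9
tank_cap 0.62 px [245.  68.] rows 51 88 mean [0.5699 0.0488] rect 0.5697 0.0483 size 46 48 ang 10.9
clip 0.69 px [298. 139.] rows 126 150 mean [ 0.5877 -0.0656] rect 0.5871 -0.0658 size 35 27 ang 3.3
pos [ 0.5867 -0.1236  0.3   ] [1.7999e+02 1.0000e-02 6.0610e+01] q [ 34.  13. -29.  83.   6.  86. -25.] w 0.0869
shift [ 0.884 -0.709 -0.   ] turn [ 0.     0.    -0.001]
```

View pics/w3.png

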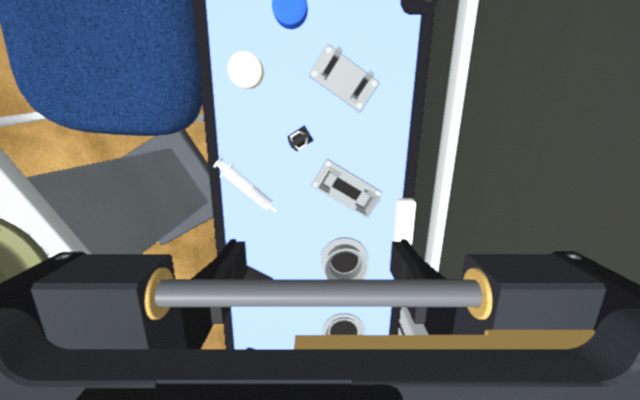

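```bash
cat >> h.py <<'E'
from scipy.optimize import minimize
def cyl(r,z0,z1):
    a=np.linspace(0,2*np.pi,32,endpoint=False); c=np.c_[r*np.cos(a),r*np.sin(a)]
    return np.r_[np.c_[c,0*a+z0],np.c_[c,0*a+z1]]
def box(x0,x1,y0,y1,z0,z1): return np.array([[x,y,z] for x in(x0,x1) for y in(y0,y1) for z in(z0,z1)])
M=dict(ink_bottle=[cyl(.0215,0,.085),cyl(.0135,.085,.109),cyl(.004,.109,.13)],
 cartridge=[box(-.034,.034,-.008,.008,0,.044)],
 syringe=[box(-.040,.039,-.01,.01,0,.019),box(.039,.042,-.015,.015,0,.019),box(-.058,-.04,-.003,.003,.006,.013),box(.042,.058,-.008,.008,.002,.017)],
 tank_cap=[cyl(.0235,0,.023)],
 bottle_well=[cyl(.041,0,.005),cyl(.036,0,.038)],
 cartridge_cradle=[box(-.052,.052,-.025,.025,0,.006),box(-.045,-.0245,-.016,.016,0,.034),box(.0245,.045,-.016,.016,0,.034)],
 syringe_rest=[box(-.046,.046,-.025,.025,0,.006),box(-.029,-.021,-.017,.017,0,.04),box(.021,.029,-.017,.017,0,.04)],
 cap_dish=[cyl(.040,0,.004),cyl(.0355,0,.012)], clip=[box(-.0135,.0135,-.016,.016,0,.03)])
def render(c,parts,p,z=0):
    im=np.zeros((400,640),np.uint8); R=Ro.from_euler("z",p[2]).as_matrix()
    for q in parts:
        h=cv2.convexHull(proj(c,q@R.T+[p[0],p[1],z]).astype(np.float32))
        cv2.fillPoly(im,[np.round(h*256).astype(np.int32)],255,shift=8,lineType=cv2.LINE_AA)
    return im/255.
def fit(c,t,m,p0,z=0):
    m=cv2.GaussianBlur(m.astype(np.float32),(0,0),1.)
    f=lambda p:np.abs(cv2.GaussianBlur(render(c,M[t],p,z),(0,0),1.)-m).sum()
    best=min((minimize(f,[p0[0],p0[1],y],method="Nelder-Mead",options=dict(initial_simplex=np.array([p0[0],p0[1],y])+np.array([[0,0,0],[.015,0,0],[0,.015,0],[0,0,.15]]),xatol=1e-4,fatol=.1)) for y in (p0[2:] if len(p0)>2 else [0.])),key=lambda r:r.fun)
    return best.x,best.fun/m.sum()
def fits(c,todo,cn="wrist",zoff=0):
    for t,p0 in todo.items():
        for d in masks_of(cn,t)[:2]:
            if d["conf"]<.25 or d["pixels"].sum()<20: continue
            x,e=fit(c,t,d["pixels"],p0,zoff); print(t,round(d["conf"],2),np.round(d["location"]),"x,y",x[:2].round(4),"yaw",np.degrees(x[2]).round(1),"err",round(e,3))
E
python3 - <<'E'
from h import *
c=cam("wrist"); viewer.read_camera("wrist")
Y=[.4,.7,1.0,1.3]
fits(c,dict(syringe=[.477,-.09,.0,.5,.8,3.7,4.],syringe_rest=[.68,-.026]+Y,cartridge_cradle=[.608,-.17]+Y,bottle_well=[.545,-.273],clip=[.585,-.067,0,.5,1],tank_cap=[.569,.049]))
viewer.read_camera("top");
fits(cam("top"),dict(cartridge_cradle=[.608,-.17]+Y,bottle_well=[.545,-.273],cap_dish=[.481,-.405]),"top")
move([.57,.06,.30],60.7)
E
```

```text
syringe 0.82 [246. 181.] x,y [ 0.4764 -0.0851] yaw 288.3 err 0.533
syringe_rest 0.63 [343.  76.] x,y [ 0.6848 -0.0256] yaw 115.9 err 0.116
cartridge_cradle 0.91 [349. 187.] x,y [ 0.6127 -0.169 ] yaw -59.0 err 0.074
bottle_well 0.74 [346. 262.] x,y [ 0.5519 -0.2774] yaw 6.6 err 0.16
clip 0.75 [299. 137.] x,y [ 0.5889 -0.0674] yaw 8.1 err 0.473
tank_cap 0.91 [244.  68.] x,y [0.569  0.0479] yaw 10.6 err 0.209
tank_cap 0.69 [288.  11.] x,y [ 0.744 -0.901] yaw 283.6 err 1.0
bottle_well 0.94 [376. 193.] x,y [ 0.5526 -0.2757] yaw 4.3 err 0.091
cap_dish 0.9 [421. 222.] x,y [ 0.4807 -0.4082] yaw 8.9 err 0.146
pos [ 0.5869 -0.1231  0.2999] [1.800e+02 1.000e-02 6.067e+01] q [ 33.  13. -29.  83.   6.  86. -25.] w 0.0874
shift [ 0.757 -0.522 -0.   ] turn [ 0.  0. -0.]
```

Request:
apply_moves([
  [0.2,-0.15,0,0,0,0,1],
  [0.4,-0.3,0,0,0,0,1],
  [0.6,-0.45,0,0,0,0,1],
  [0.75,-0.52,0,0,0,0,1],
  [0.75,-0.52,0,0,0,0,1],
  [0.75,-0.52,0,0,0,0,1],
])

```text
time_s: 5.2
tool_pos: [0.5697, 0.0591, 0.3]
tool_rot: [180.0, 0.0, 60.8]
force: [0.0, -1.2, -1.3]
grip_width: 0.0871
grasp_force: 0.0
```

```bash
python3 - <<'E'
from h import *
c,im=snap("wrist","w4")
fits(c,dict(ink_bottle=[.618,.19],syringe_rest=[.68,-.026,1.7,2,2.3],tank_cap=[.569,.049],cartridge_cradle=[.61,-.17,1.7,2,2.3]))
move([.618,.19,.30],60.7)
cv2.imwrite("pics/w4.png",np.vstack([im[:250,100:500,::-1]]).repeat(2,0).repeat(2,1))
E
```

```text
ink_bottle 0.88 [302.  66.] x,y [0.6211 0.1862] yaw 6.9 err 0.103
syringe_rest 0.74 [406. 180.] x,y [ 0.6838 -0.0251] yaw 117.2 err 0.051
tank_cap 0.88 [362. 124.] x,y [ 0.5006 -0.6057] yaw 322.3 err 1.0
tank_cap 0.64 [321. 178.] x,y [0.5687 0.0513] yaw -1.0 err 0.245
cartridge_cradle 0.87 [386. 267.] x,y [ 0.5973 -0.1652] yaw 107.4 err 3.251
pos [0.5699 0.0567 0.2997] [-1.80e+02  3.00e-02  6.05e+01] q [ 23.  10. -36.  86.   6.  85. -42.] w 0.0869
shift [ 0.698 -0.119 -0.002] turn [-0.     0.    -0.002]
```

View pics/w4.png

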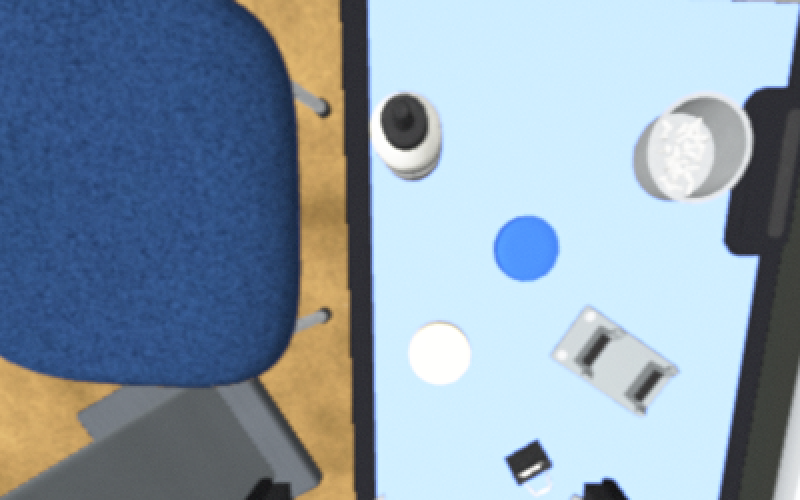

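```bash
python3 - <<'E'
from h import *
move([.621,.186,.24],110)
E
```

```text
pos [0.5699 0.0567 0.2997] [-1.80e+02  3.00e-02  6.05e+01] q [ 23.  10. -36.  86.   6.  85. -42.] w 0.0869
shift [ 0.688 -0.096  0.298] turn [-0.     0.    -0.576]
```

Request:
apply_moves([
  [0,0,0,0,0,-0.1,1],
  [0.1,0,0,0,0,-0.2,1],
  [0.3,-0.05,0,0,0,-0.3,1],
  [0.5,-0.09,0.1,0,0,-0.4,1],
  [0.69,-0.095,0.2,0,0,-0.5,1],
  [0.69,-0.095,0.3,0,0,-0.58,1],
  [0.69,-0.095,0.3,0,0,-0.58,1],
  [0.69,-0.095,0.3,0,0,-0.58,1],
  [0.69,-0.095,0.3,0,0,-0.58,1],
])

```text
time_s: 6.35
tool_pos: [0.6217, 0.1867, 0.2414]
tool_rot: [179.9, 0.1, 110.2]
force: [0.5, 0.3, 0.6]
grip_width: 0.0871
grasp_force: 0.0
```

```bash
python3 - <<'E'
from h import *
c,im=snap("wrist","w5")
fits(c,dict(ink_bottle=[.621,.186],tank_cap=[.569,.049]))
move([.621,.186,.066],110)
E
```

```text
ink_bottle 0.61 [318. 182.] x,y [0.6205 0.1912] yaw 20.2 err 0.187
tank_cap 0.63 [318. 250.] x,y [ 0.8679 -0.1854] yaw -70.7 err 1.0
tank_cap 0.61 [254. 251.] x,y [0.5688 0.0521] yaw 0.7 err 0.642
pos [0.6214 0.1874 0.2415] [1.7987e+02 6.0000e-02 1.1037e+02] q [ 14.  23. -44.  81.  16.  82. -10.] w 0.0875
shift [-0.005 -0.006  0.877] turn [0.001 0.001 0.004]
```

View pics/w5.png

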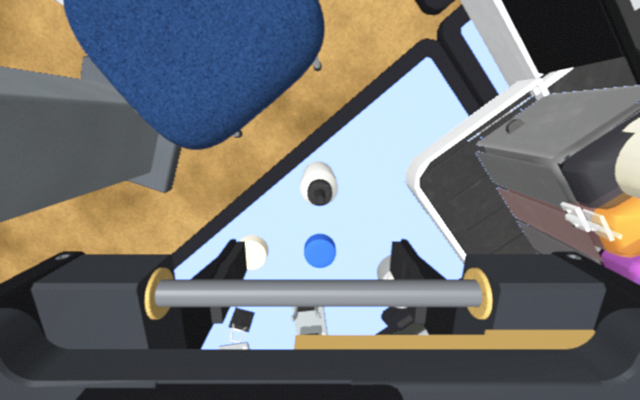

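```bash
python3 - <<'E'
from h import *
T=cam("top");W=cam("wrist");S=cam("scene")
for z in (0,.03,.06,.09,.12,.15,.2): print(z,back(T,[[150,119],[231,76]],z)[:,:2].round(3).tolist(),back(W,[[412,180],[465,258]],z)[:,:2].round(3).tolist(),back(S,[[107,297],[170,262]],z)[:,:2].round(3).tolist(),"spout",back(W,[319,192],.13).round(4))
E
```

```text
0 [[0.728, 0.362], [0.881, 0.149]] [[0.745, 0.229], [0.872, 0.148]] [[0.855, 0.337], [0.789, 0.185]] spout [[0.6177 0.1981 0.13  ]]
0.03 [[0.715, 0.347], [0.863, 0.141]] [[0.734, 0.231], [0.851, 0.156]] [[0.83, 0.343], [0.766, 0.196]] spout [[0.6177 0.1981 0.13  ]]
0.06 [[0.701, 0.332], [0.845, 0.132]] [[0.722, 0.234], [0.83, 0.165]] [[0.805, 0.349], [0.743, 0.208]] spout [[0.6177 0.1981 0.13  ]]
0.09 [[0.688, 0.317], [0.827, 0.124]] [[0.711, 0.236], [0.81, 0.173]] [[0.78, 0.355], [0.721, 0.219]] spout [[0.6177 0.1981 0.13  ]]
0.12 [[0.674, 0.302], [0.808, 0.115]] [[0.699, 0.239], [0.789, 0.182]] [[0.755, 0.361], [0.698, 0.231]] spout [[0.6177 0.1981 0.13  ]]
0.15 [[0.661, 0.287], [0.79, 0.107]] [[0.688, 0.241], [0.768, 0.19]] [[0.73, 0.367], [0.675, 0.242]] spout [[0.6177 0.1981 0.13  ]]
0.2 [[0.639, 0.262], [0.76, 0.093]] [[0.669, 0.245], [0.733, 0.205]] [[0.688, 0.377], [0.637, 0.261]] spout [[0.6177 0.1981 0.13  ]]
```

```bash
python3 - <<'E'
import cv2,numpy as np
a=cv2.imread("pics/top0.png")[:200,50:300];b=cv2.imread("pics/scene0.png")[160:360,50:300]
cv2.imwrite("pics/c6.png",cv2.resize(np.vstack([a,b])[:, :],None,fx=1.5,fy=1.5)[:600]) if 0 else cv2.imwrite("pics/c6.png",cv2.resize(np.hstack([a,b]),None,fx=1.6,fy=1.6))
E
```

```text
(no output)
```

View pics/c6.png

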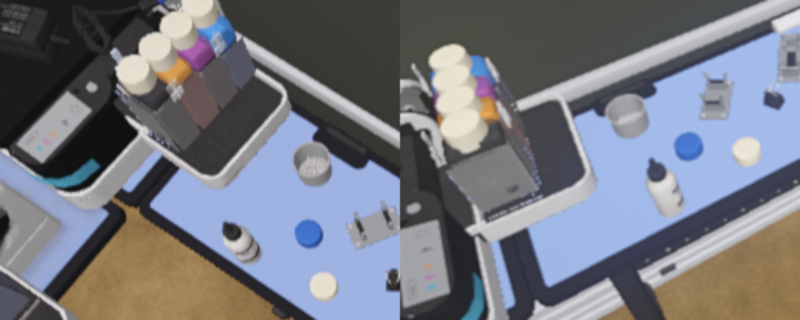

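```bash
python3 - <<'E'
from h import *
T=cam("top");W=cam("wrist");S=cam("scene")
for z in (0,.03,.06,.09,.12): print(z,back(T,[[189,117]],z)[:,:2].round(3).tolist(),back(W,[[412,180]],z)[:,:2].round(3).tolist(),back(S,[[169,272]],z)[:,:2].round(3).tolist())
im=cv2.imread("pics/w5.png")[130:230,250:390]; 
v=np.zeros((400,640),np.uint8)
c=W
for p in ([.6205,.1912],[.621,.186]):
    r=render(c,M["ink_bottle"],[*p,0]); e=cv2.Canny((r*255).astype(np.uint8),50,150); v=v|e
im=cv2.resize(im,None,fx=5,fy=5,interpolation=cv2.INTER_CUBIC); im[cv2.resize(v[130:230,250:390],None,fx=5,fy=5)>128]=(0,0,255)
cv2.imwrite("pics/c7.png",im)
E
```

```text
0 [[0.743, 0.252]] [[0.745, 0.229]] [[0.769, 0.21]]
0.03 [[0.729, 0.241]] [[0.734, 0.231]] [[0.747, 0.22]]
0.06 [[0.715, 0.229]] [[0.722, 0.234]] [[0.725, 0.231]]
0.09 [[0.701, 0.218]] [[0.711, 0.236]] [[0.703, 0.242]]
0.12 [[0.687, 0.206]] [[0.699, 0.239]] [[0.681, 0.252]]
```

View pics/c7.png

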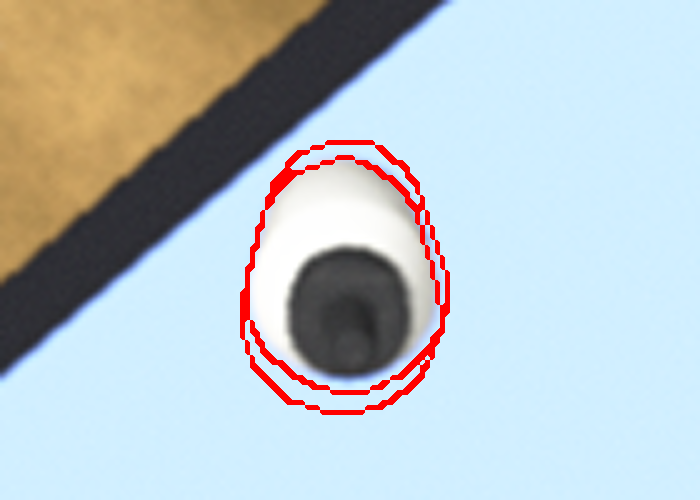

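```bash
python3 - <<'E'
from h import *
move([.620,.189,.067],110)
E
```

```text
pos [0.6214 0.1874 0.2415] [1.7987e+02 6.0000e-02 1.1037e+02] q [ 14.  23. -44.  81.  16.  82. -10.] w 0.0875
shift [ 0.011 -0.006  0.872] turn [0.001 0.001 0.004]
```

Request:
apply_moves([
  [0.01,0,0.2,0,0,0,1],
  [0.01,0,0.4,0,0,0,1],
  [0.01,0,0.6,0,0,0,1],
  [0.01,0,0.7,0,0,0,1],
  [0.01,0,0.8,0,0,0,1],
  [0.01,0,0.87,0,0,0,1],
  [0.01,0,0.87,0,0,0,1],
  [0.01,0,0.87,0,0,0,1],
])

```text
time_s: 7.3
tool_pos: [0.6206, 0.1901, 0.0668]
tool_rot: [179.9, 0.0, 110.5]
force: [-0.9, 0.4, -0.4]
grip_width: 0.087
grasp_force: 0.0
```

Request:
apply_moves([
  [0,0,0,0,0,0,0.55],
  [0,0,0,0,0,0,0.5],
  [0,0,0,0,0,0,0.45],
  [0,0,0,0,0,0,0.4],
  [0,0,0,0,0,0,0.4],
  [0,0,0,0,0,0,0.4],
  [0,0,0,0,0,0,0.4],
  [0,0,0,0,0,0,0.4],
], grip_force=15)

```text
time_s: 8.1
tool_pos: [0.6201, 0.1901, 0.0659]
tool_rot: [180.0, 0.0, 110.5]
force: [0.5, 0.2, 0.3]
grip_width: 0.0417
grasp_force: 15.0
```

Request:
apply_moves([
  [0,0,-0.1,0,0,0,0.4],
  [0,0,-0.3,0,0,0,0.4],
  [0,0,-0.5,0,0,0,0.4],
  [-0.15,0,-0.55,0,0,0,0.4],
  [-0.3,0,-0.55,0,0,0,0.4],
  [-0.5,0,-0.55,0,0,0,0.4],
  [-0.7,0,-0.55,0,0,0,0.4],
  [-0.9,0,-0.55,0,0,0,0.4],
  [-1,0,-0.55,0,0,0,0.4],
  [-1,0,-0.55,0,0,0,0.4],
], grip_force=15)

```text
time_s: 9.1
tool_pos: [0.6907, -0.0021, 0.1749]
tool_rot: [-179.9, 0.1, 110.1]
force: [0.2, 0.2, -0.7]
grip_width: 0.0421
grasp_force: 15.0
```

```bash
python3 - <<'E'
from h import *
print(env.get_obs()["force"],env.get_obs()["grasp_force"])
c,im=snap("wrist","w6")
fits(c,dict(cartridge_cradle=[.611,-.17,1.8,2.1],syringe_rest=[.684,-.025,1.7,2.1],bottle_well=[.552,-.276]))
move([.552,-.276,.177],110)
E
```

```text
[ 0.23368474  0.16378874 -0.7195341 ] 14.996058302313884
cartridge_cradle 0.62 [214. 252.] x,y [ 0.5952 -0.1651] yaw 78.9 err 19.428
syringe_rest 0.93 [299. 187.] x,y [ 0.6818 -0.0238] yaw 115.1 err 0.923
bottle_well 0.55 [123. 345.] x,y [ 0.4957 -0.4893] yaw 26.1 err 1.0
pos [0.6894 0.0061 0.176 ] [ 1.7999e+02 -1.0000e-01  1.1073e+02] q [ 25.  30. -39.  79.  19.  78.   6.] w 0.042
shift [-1.076 -1.142 -0.007] turn [ 0.    -0.001  0.008]
```

Request:
apply_moves([
  [-0.15,-0.15,0,0,0,0,0.4],
  [-0.3,-0.3,0,0,0,0,0.4],
  [-0.45,-0.45,0,0,0,0,0.4],
  [-0.6,-0.6,0,0,0,0,0.4],
  [-0.75,-0.8,0,0,0,0,0.4],
  [-0.85,-0.95,0,0,0,0,0.4],
  [-0.9,-1,0,0,0,0,0.4],
  [-0.9,-1,0,0,0,0,0.4],
  [-0.9,-1,0,0,0,0,0.4],
])

```text
time_s: 10.2
tool_pos: [0.5671, -0.2329, 0.1763]
tool_rot: [179.9, -0.0, 110.7]
force: [0.9, 0.3, -0.2]
grip_width: 0.0422
grasp_force: 15.0
```

```bash
python3 - <<'E'
from h import *
c,im=snap("wrist","w7")
fits(c,dict(cartridge_cradle=[.611,-.17,1.8,2.1],bottle_well=[.552,-.276],cap_dish=[.481,-.405],cartridge=[.405,-.225,1.8,2.1,2.4],ink_bottle=[.566,-.244]),zoff=0)
fits(c,dict(ink_bottle=[.566,-.244]),zoff=.11)
move([.552,-.276,.177],110)
E
```

```text
cartridge_cradle 0.89 [378. 151.] x,y [ 0.6126 -0.1687] yaw 120.3 err 0.038
bottle_well 0.7 [280. 213.] x,y [ 0.551  -0.2774] yaw 2.5 err 1.11
cartridge 0.7 [171. 131.] x,y [ 0.403  -0.2249] yaw 121.8 err 0.134
ink_bottle 0.6 [316. 250.] x,y [ 0.5863 -0.2668] yaw 8.3 err 0.512
ink_bottle 0.6 [316. 250.] x,y [ 0.5659 -0.2324] yaw -0.4 err 0.431
pos [ 0.5664 -0.2348  0.1759] [ 1.7999e+02 -2.0000e-02  1.1061e+02] q [ 50.  19. -37.  91.  12.  74.  32.] w 0.0421
shift [-0.168 -0.14  -0.006] turn [ 0.    -0.     0.007]
```

View pics/w7.png

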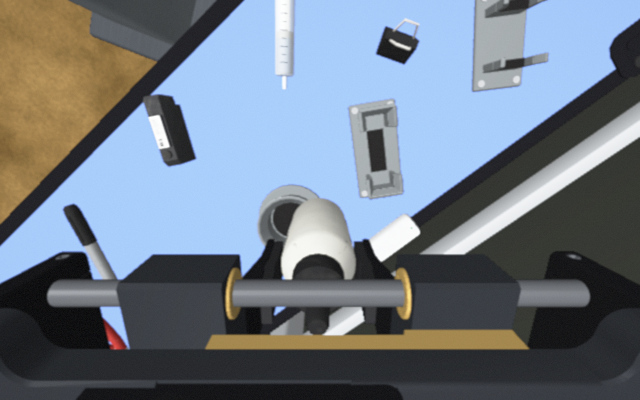

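```bash
cat >> h.py <<'E'
def camrel():
    o=env.get_obs(); f,cx,cy,p,R=cam("wrist"); Q=Ro.from_euler("xyz",o["tool_rot"],degrees=True).as_matrix()
    return f,cx,cy,Q.T@(p-o["tool_pos"]),Q.T@R
def camat(rel,pos,yaw):
    Q=Ro.from_euler("xyz",[180,0,yaw],degrees=True).as_matrix(); return rel[0],rel[1],rel[2],np.array(pos)+Q@rel[3],Q@rel[4]
E
python3 - <<'E'
from h import *
rel=camrel(); print(rel[3].round(4))
def grey(im,u,v,r=45):
    h=cv2.cvtColor(im,cv2.COLOR_BGR2HSV); m=(h[...,1]<40).astype(np.uint8); k=np.zeros_like(m); cv2.circle(k,(u,v),r,1,-1); m*=k
    cs,_=cv2.findContours(m,cv2.RETR_EXTERNAL,cv2.CHAIN_APPROX_NONE); q=max(cs,key=cv2.contourArea); o=np.zeros_like(m); cv2.fillPoly(o,[q],1); return o>0
for n,pos,yaw,L in (("w2",[.4885,-.2982,.2999],60.7,dict(bottle_well=(348,140,[.552,-.276]),cap_dish=(346,231,[.481,-.405]))),("w3",[.5868,-.1233,.3],60.65,dict(bottle_well=(345,262,[.552,-.276]))),("w1",[.3702,-.4598,.3],60.7,dict(cap_dish=(367,101,[.481,-.405])))):
    im=cv2.imread(f"pics/{n}.png"); c=camat(rel,pos,yaw)
    for t,(u,v,p0) in L.items():
        m=grey(im,u,v); x,e=fit(c,t,m,p0); print(n,t,m.sum(),x[:2].round(4),round(e,3))
E
```

```text
[ 0.08   -0.0012 -0.1616]
w2 bottle_well 2269 [ 0.5501 -0.28  ] 0.109
w2 cap_dish 1567 [ 0.4782 -0.4117] 0.151
w3 bottle_well 3268 [ 0.5468 -0.2836] 0.393
w1 cap_dish 2323 [ 0.4802 -0.4085] 0.11
```

Request:
apply_moves([
  [-0.1,-0.15,0,0,0,0,0.4],
  [-0.2,-0.3,0,0,0,0,0.4],
  [-0.33,-0.47,0,0,0,0,0.4],
  [-0.33,-0.47,0,0,0,0,0.4],
  [-0.33,-0.47,0,0,0,0,0.4],
  [-0.33,-0.47,0,0,0,0,0.4],
  [-0.33,-0.47,0,0,0,0,0.4],
])

```text
time_s: 11.25
tool_pos: [0.5021, -0.3289, 0.1761]
tool_rot: [180.0, -0.0, 110.7]
force: [0.1, 1.0, -0.8]
grip_width: 0.0422
grasp_force: 15.0
```

```bash
python3 - <<'E'
from h import *
c,im=snap("wrist","w8")
fits(c,dict(bottle_well=[.552,-.276],cap_dish=[.481,-.405],cartridge_cradle=[.6126,-.1687,2.1]))
move([.552,-.276,.177],110)
b=im[:330,180:560,::-1]; cv2.imwrite("pics/w8c.png",cv2.resize(b,None,fx=1.8,fy=1.8))
E
```

```text
bottle_well 0.6 [378. 165.] x,y [ 0.5508 -0.277 ] yaw 14.9 err 0.04
cap_dish 0.96 [267. 231.] x,y [ 0.479 -0.409] yaw 10.8 err 1.574
cap_dish 0.37 [603.  10.] x,y [ 0.671 -0.775] yaw 48.7 err 1.0
cartridge_cradle 0.96 [474.  82.] x,y [ 0.6129 -0.1683] yaw 120.2 err 0.056
pos [ 0.5015 -0.3298  0.176 ] [179.99  -0.   110.6 ] q [ 59.  17. -34.  93.  10.  73.  44.] w 0.042
shift [ 0.163  0.331 -0.005] turn [ 0.    -0.     0.007]
```

View pics/w8c.png

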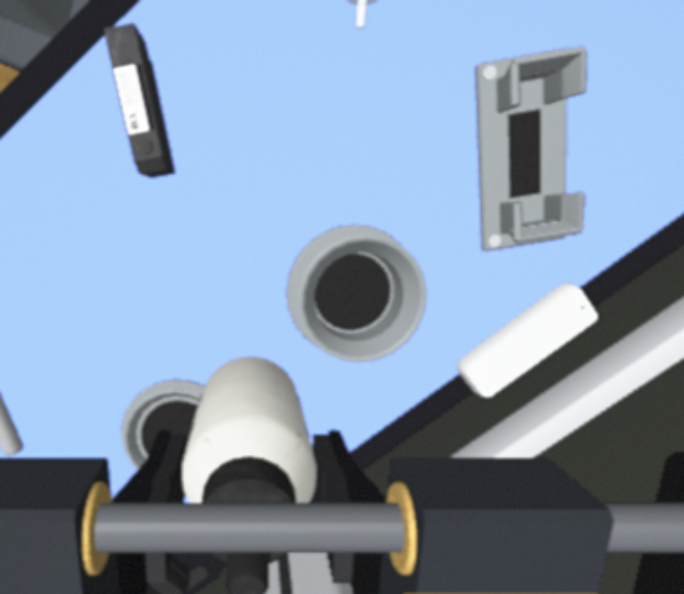

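```bash
python3 - <<'E'
from h import *
c=cam("wrist"); print(back(c,[375.6,161.7],.006).round(4))
im=cv2.imread("pics/w8.png"); 
d=(im.max(2)<70).astype(np.uint8); d[:,:340]=0;d[:,410:]=0;d[:130]=0;d[195:]=0
v,u=np.nonzero(d); print(len(u),u.mean(),v.mean(), back(c,[u.mean(),v.mean()],.006).round(4))
# bottle in hand: base ellipse front edge; compare to model at several offsets
from cell import masks_of
for m in masks_of("wrist","ink_bottle")[:1]:
    mm=m["pixels"].copy(); mm[238:]=0; v,u=np.nonzero(mm); print("bottle cols",u.min(),u.max(),"top row",v.min(), u[v<v.min()+3].mean())
    o=env.get_obs()["tool_pos"]; 
    for dy in (-.004,-.002,0,.002,.004):
        a=np.radians(110.6); p=o[:2]+dy*np.array([np.cos(a),np.sin(a)])
        r=render(c,M["ink_bottle"],[*p,0],z=.110); r[238:]=0; V,U=np.nonzero(r>.5); print(dy,U.min(),U.max(),V.min(),U[V<V.min()+3].mean())
E
```

```text
[[ 0.55   -0.2778  0.006 ]]
1296 375.2800925925926 161.70447530864197 [[ 0.5497 -0.2779  0.006 ]]
bottle cols 288 350 top row 198 318.56
-0.004 289 350 199 318.8709677419355
-0.002 288 351 196 318.9111111111111
0 287 351 194 318.811320754717
0.002 286 352 191 319.0869565217391
0.004 285 353 189 318.811320754717
```

```bash
python3 - <<'E'
from h import *
move([.5494,-.2752,.0725],110.6)
E
```

```text
pos [ 0.5013 -0.3301  0.176 ] [180.     0.   110.57] q [ 59.  17. -34.  93.  10.  73.  44.] w 0.0419
shift [0.173 0.321 0.517] turn [ 0.  0. -0.]
```

Request:
apply_moves([
  [0.06,0.11,0,0,0,0,0.4],
  [0.12,0.22,0,0,0,0,0.4],
  [0.173,0.321,0,0,0,0,0.4],
  [0.173,0.321,0,0,0,0,0.4],
  [0.173,0.321,0,0,0,0,0.4],
  [0.173,0.321,0.1,0,0,0,0.4],
  [0.173,0.321,0.2,0,0,0,0.4],
  [0.173,0.321,0.3,0,0,0,0.4],
  [0.173,0.321,0.3,0,0,0,0.4],
])

```text
time_s: 12.4
tool_pos: [0.5458, -0.2767, 0.1129]
tool_rot: [-179.7, -0.2, 110.4]
force: [-0.9, 0.4, -1.6]
grip_width: 0.0416
grasp_force: 15.0
```

```bash
python3 - <<'E'
from h import *
o=env.get_obs();print(o["force"])
move([.5494,-.2752,.0725],110.6)
E
```

```text
[-0.92183108  0.4419753  -1.64372082]
pos [ 0.5458 -0.2767  0.1129] [-179.73   -0.21  110.39] q [ 53.  22. -35.  95.  14.  67.  35.] w 0.0416
shift [0.    0.02  0.202] turn [-0.003 -0.002 -0.002]
```

Request:
apply_moves([
  [0,0,0,0,0,0,0.4],
  [0,0,0,0,0,0,0.4],
  [0,0,0,0,0,0,0.4],
])

```text
time_s: 12.7
tool_pos: [0.5497, -0.2763, 0.1174]
tool_rot: [179.9, 0.1, 110.5]
force: [0.3, 1.2, -0.7]
grip_width: 0.0419
grasp_force: 15.0
```

```bash
python3 - <<'E'
from h import *
o=env.get_obs();print(o["force"])
move([.5494,-.2752,.0725],110.6)
E
```

```text
[ 0.32417876  1.15953707 -0.70767244]
pos [ 0.5497 -0.2763  0.1174] [1.7993e+02 1.1000e-01 1.1049e+02] q [ 53.  22. -35.  95.  13.  67.  35.] w 0.0419
shift [0.006 0.001 0.224] turn [ 0.001  0.001 -0.001]
```

Settled well; lower in small steps.

Request:
apply_moves([
  [0.005,0,0.05,0,0,0,0.4],
  [0.005,0,0.1,0,0,0,0.4],
  [0.005,0,0.14,0,0,0,0.4],
  [0.005,0,0.18,0,0,0,0.4],
  [0.005,0,0.21,0,0,0,0.4],
  [0.005,0,0.21,0,0,0,0.4],
  [0.005,0,0.21,0,0,0,0.4],
  [0.005,0,0.21,0,0,0,0.4],
])

```text
time_s: 13.5
tool_pos: [0.5489, -0.275, 0.0743]
tool_rot: [180.0, 0.0, 110.5]
force: [-0.2, -0.8, -1.9]
grip_width: 0.042
grasp_force: 15.0
```

Request:
apply_moves([
  [0,0,0.005,0,0,0,0.4],
  [0,0,0.01,0,0,0,0.4],
  [0,0,0.01,0,0,0,0.4],
  [0,0,0.01,0,0,0,0.4],
])

```text
time_s: 13.9
tool_pos: [0.5486, -0.2749, 0.072]
tool_rot: [-180.0, 0.0, 110.5]
force: [0.9, 0.6, -0.3]
grip_width: 0.0424
grasp_force: 15.0
```

Request:
apply_moves([
  [0,0,0,0,0,0,0.52],
  [0,0,0,0,0,0,0.56],
  [0,0,0,0,0,0,0.62],
  [0,0,0,0,0,0,0.7],
  [0,0,0,0,0,0,0.8],
  [0,0,0,0,0,0,0.8],
  [0,0,-0.1,0,0,0,0.8],
  [0,0,-0.3,0,0,0,0.8],
  [0,0,-0.5,0,0,0,0.8],
  [0,0,-0.7,0,0,0,0.8],
  [0,0,-0.7,0,0,0,0.8],
  [0,0,-0.7,0,0,0,0.8],
  [0,0,-0.7,0,0,0,0.8],
])

```text
time_s: 15.2
tool_pos: [0.5478, -0.2746, 0.2106]
tool_rot: [-179.9, -0.1, 110.5]
force: [0.3, -0.5, -0.5]
grip_width: 0.0694
grasp_force: 0.0
```

```bash
python3 - <<'E'
from h import *
c,im=snap("wrist","w9")
fits(c,dict(ink_bottle=[.55,-.277]),zoff=.006)
fits(c,dict(cartridge=[.403,-.225,2.1]))
move([.403,-.225,.212],121)
E
```

```text
ink_bottle 0.84 [318. 194.] x,y [ 0.5488 -0.2726] yaw 0.9 err 0.166
cartridge 0.78 [210. 100.] x,y [ 0.4029 -0.2257] yaw 121.9 err 0.138
pos [ 0.5478 -0.2746  0.2103] [-1.7990e+02 -1.2000e-01  1.1051e+02] q [ 54.  18. -36.  89.  11.  77.  37.] w 0.0696
shift [ 0.486 -0.591 -0.007] turn [-0.001 -0.002 -0.122]
```

Request:
apply_moves([
  [0.15,-0.15,0,0,0,-0.05,0.8],
  [0.3,-0.3,0,0,0,-0.1,0.8],
  [0.4,-0.45,0,0,0,-0.135,0.8],
  [0.486,-0.591,0.1,0,0,-0.135,0.7],
  [0.486,-0.591,0.25,0,0,-0.135,0.6],
  [0.486,-0.591,0.3,0,0,-0.135,0.6],
  [0.486,-0.591,0.3,0,0,-0.135,0.6],
  [0.486,-0.591,0.3,0,0,-0.135,0.6],
  [0.486,-0.591,0.3,0,0,-0.135,0.6],
])

```text
time_s: 16.25
tool_pos: [0.4052, -0.2254, 0.1529]
tool_rot: [179.9, 0.1, 122.2]
force: [-0.0, -0.3, 0.2]
grip_width: 0.0525
grasp_force: 0.0
```

```bash
python3 - <<'E'
from h import *
c,im=snap("wrist","w10")
fits(c,dict(cartridge=[.403,-.225,2.1]))
fits(c,dict(ink_bottle=[.55,-.277]),zoff=.006)
move([.403,-.225,.015],122)
cv2.imwrite("pics/w10c.png",cv2.resize(im[:330,150:620,::-1],None,fx=1.6,fy=1.6))
E
```

```text
cartridge 0.88 [317. 196.] x,y [ 0.4009 -0.2245] yaw 122.2 err 0.152
pos [ 0.4047 -0.2254  0.1526] [1.7996e+02 5.0000e-02 1.2214e+02] q [ 64.  -0. -38. 113.  -0.  67.  59.] w 0.0525
shift [ 0.007 -0.007  0.688] turn [0.    0.001 0.002]
```

View pics/w10c.png

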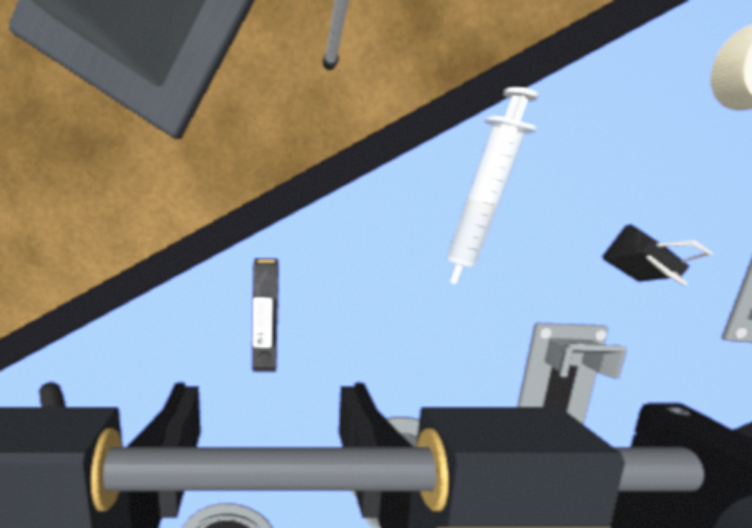

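```bash
python3 - <<'E'
from h import *
c=cam("wrist"); im=cv2.imread("pics/w10.png")
a=back(c,[[315.6,161.5],[315.6,231.3]],.044); print(a.round(4),np.linalg.norm(a[1]-a[0]),a.mean(0).round(4))
s=im[150:245,300:335].astype(int); 
print([int(x) for x in s[:,15:17].mean((1,2))])
move(list(a.mean(0)[:2])+[.015],122.2)
E
```

```text
[[ 0.3803 -0.1924  0.044 ]
 [ 0.4166 -0.2504  0.044 ]] 0.0683897281063085 [ 0.3985 -0.2214  0.044 ]
[213, 213, 212, 213, 212, 213, 212, 213, 213, 214, 206, 158, 154, 161, 113, 84, 90, 91, 96, 99, 103, 106, 104, 104, 101, 96, 95, 93, 95, 94, 96, 95, 93, 92, 88, 129, 229, 255, 254, 253, 253, 253, 253, 253, 252, 252, 253, 252, 251, 252, 252, 252, 252, 252, 254, 254, 254, 253, 253, 253, 254, 254, 254, 253, 254, 255, 250, 173, 99, 77, 68, 79, 86, 86, 83, 85, 85, 85, 86, 69, 58, 83, 153, 204, 213, 213, 213, 213, 213, 213, 213, 213, 213, 213, 213]
pos [ 0.4047 -0.2254  0.1526] [1.7996e+02 5.0000e-02 1.2214e+02] q [ 64.  -0. -38. 113.  -0.  67.  59.] w 0.0525
shift [ 0.034 -0.016  0.688] turn [ 0.     0.001 -0.001]
```

```bash
python3 - <<'E'
from h import *
c=cam("wrist"); a=np.radians(122.2); R=np.array([np.cos(a),np.sin(a)])
for p in ([.4009,-.2245],[.3985,-.2216]):
    for s in (.034,-.034):
        for z in (0,.044): print(p,s,z,proj(c,[*(np.array(p)+s*R),z]).round(1))
b=cv2.imread("pics/w10.png")[150:245,285:350]; h=cv2.resize(b,None,fx=6,fy=6,interpolation=cv2.INTER_CUBIC); cv2.imwrite("pics/c11.png",h)
E
```

```text
[0.4009, -0.2245] 0.034 0 [[316.2 159.3]]
[0.4009, -0.2245] 0.034 0.044 [[315.9 166. ]]
[0.4009, -0.2245] -0.034 0 [[316.3 219.8]]
[0.4009, -0.2245] -0.034 0.044 [[316.2 234.8]]
[0.3985, -0.2216] 0.034 0 [[315.7 155.8]]
[0.3985, -0.2216] 0.034 0.044 [[315.4 161.9]]
[0.3985, -0.2216] -0.034 0 [[315.9 216.7]]
[0.3985, -0.2216] -0.034 0.044 [[315.7 231.3]]
```

View pics/c11.png

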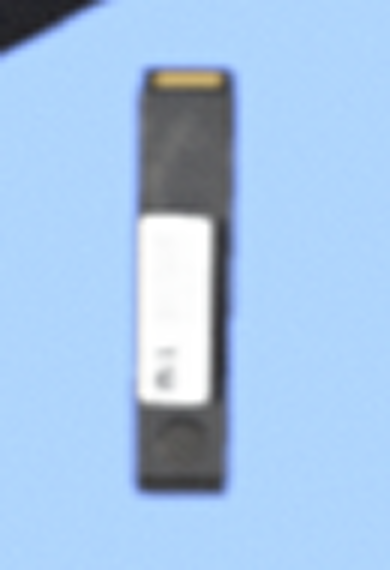

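Request:
apply_moves([
  [0.014,-0.014,0.1,0,0,0,0.5],
  [0.014,-0.014,0.3,0,0,0,0.5],
  [0.014,-0.014,0.5,0,0,0,0.5],
  [0.014,-0.014,0.6,0,0,0,0.5],
  [0.014,-0.014,0.688,0,0,0,0.5],
  [0.014,-0.014,0.688,0,0,0,0.5],
  [0.014,-0.014,0.688,0,0,0,0.5],
  [0.014,-0.014,0.688,0,0,0,0.5],
])

```text
time_s: 17.2
tool_pos: [0.4011, -0.225, 0.0156]
tool_rot: [180.0, 0.1, 122.1]
force: [0.4, 0.0, 0.4]
grip_width: 0.0434
grasp_force: 0.0
```

Request:
apply_moves([
  [0,0,0,0,0,0,0.35],
  [0,0,0,0,0,0,0.25],
  [0,0,0,0,0,0,0.2],
  [0,0,0,0,0,0,0.15],
  [0,0,0,0,0,0,0.1],
  [0,0,0,0,0,0,0.1],
  [0,0,0,0,0,0,0.1],
  [0,0,0,0,0,0,0.1],
], grip_force=10)

```text
time_s: 18.0
tool_pos: [0.4001, -0.2244, 0.0145]
tool_rot: [-180.0, 0.0, 122.1]
force: [0.3, -0.1, 3.4]
grip_width: 0.0152
grasp_force: 10.0
```

Request:
apply_moves([
  [0,0,-0.2,0,0,0,0.1],
  [0,0,-0.4,0,0,0,0.1],
  [0,0,-0.6,0,0,0,0.1],
  [0,0.15,-0.72,0,0,0,0.1],
  [-0.1,0.3,-0.72,0,0,0,0.1],
  [-0.15,0.5,-0.72,0,0,0.01,0.1],
  [-0.2,0.65,-0.72,0,0,0.02,0.1],
  [-0.3,0.8,-0.72,0,0,0.02,0.1],
  [-0.33,0.95,-0.72,0,0,0.02,0.1],
  [-0.33,1,-0.72,0,0,0.02,0.1],
  [-0.33,1,-0.72,0,0,0.02,0.1],
  [-0.33,1,-0.72,0,0,0.02,0.1],
  [-0.33,1,-0.72,0,0,0.02,0.1],
])

```text
time_s: 19.3
tool_pos: [0.6031, -0.1751, 0.1584]
tool_rot: [-179.9, 0.0, 120.3]
force: [0.1, 0.3, -0.4]
grip_width: 0.0159
grasp_force: 10.0
```

```bash
python3 - <<'E'
from h import *
c,im=snap("wrist","w12")
fits(c,dict(syringe=[.477,-.087,4.7,5.0,5.3,1.9],syringe_rest=[.683,-.025,2.03]))
move([.6127,-.1686,.022],120.3)
p=back(c,[[0,0]],0)
o=env.get_obs()["tool_pos"]; 
for d in masks_of("wrist","cartridge")[:2]:
    v,u=np.nonzero(d["pixels"]); print(d["conf"],d["location"],u.min(),u.max(),v.min(),v.max())
a=np.radians(120.3);R=np.array([np.cos(a),np.sin(a)])
print(proj(c,[[*(o[:2]+.034*R),o[2]-.0145+z] for z in (0,.044)]).round(1))
b=im[130:330,220:420,::-1]; cv2.imwrite("pics/c12.png",cv2.resize(b,None,fx=3,fy=3))
E
```

```text
syringe 0.63 [248.  49.] x,y [ 0.4732 -0.0769] yaw 289.5 err 0.309
syringe_rest 0.6 [464. 106.] x,y [ 0.6843 -0.0233] yaw 118.0 err 0.102
pos [ 0.6037 -0.175   0.1587] [-1.7996e+02  6.0000e-02  1.2031e+02] q [ 47.  23. -42.  90.  16.  73.  32.] w 0.0153
shift [0.005 0.056 0.683] turn [-0.001  0.001  0.   ]
0.64 [318.7, 253.3] 303 335 201 331
[[320.6 195.4]
 [321.3 219.3]]
```

View pics/c12.png

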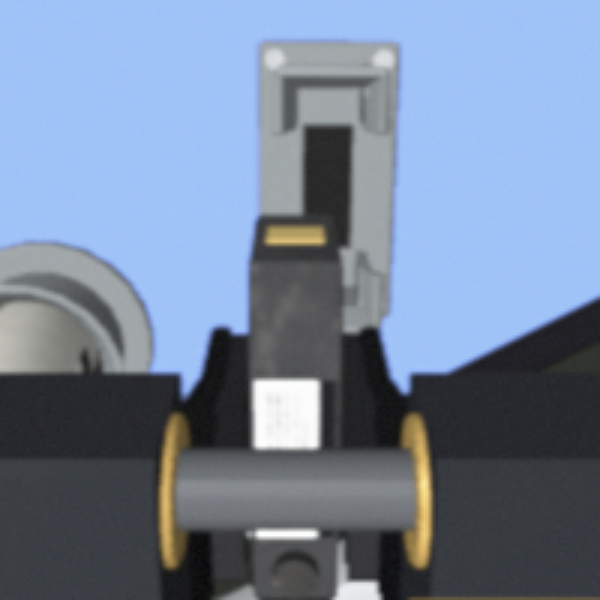

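Request:
apply_moves([
  [0.005,0.056,0,0,0,0,0.1],
  [0.005,0.056,0.15,0,0,0,0.1],
  [0.005,0.056,0.3,0,0,0,0.1],
  [0.005,0.056,0.4,0,0,0,0.1],
  [0.005,0.056,0.5,0,0,0,0.1],
  [0.005,0.056,0.5,0,0,0,0.1],
  [0.005,0.056,0.5,0,0,0,0.1],
  [0.005,0.056,0.5,0,0,0,0.1],
  [0.005,0.056,0.5,0,0,0,0.1],
])

```text
time_s: 20.4
tool_pos: [0.6147, -0.1674, 0.0598]
tool_rot: [179.9, 0.1, 120.4]
force: [-1.0, -0.2, 0.8]
grip_width: 0.0155
grasp_force: 10.0
```

```bash
python3 - <<'E'
from h import *
c,im=snap("wrist","w13")
move([.6127,-.1686,.0215],120.3)
b=im[130:330,220:420,::-1]; cv2.imwrite("pics/c13.png",cv2.resize(b,None,fx=3,fy=3))
E
```

```text
pos [ 0.6145 -0.1675  0.0597] [1.7993e+02 1.0000e-01 1.2039e+02] q [ 44.  29. -40.  94.  21.  64.  29.] w 0.0157
shift [ 0.    -0.011  0.191] turn [0.001 0.001 0.001]
```

View pics/c13.png

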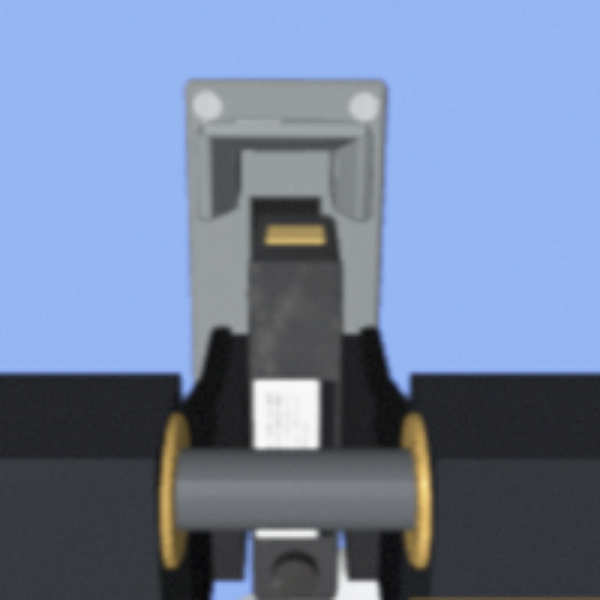

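Request:
apply_moves([
  [0,-0.011,0,0,0,0,0.1],
  [0,-0.011,0.04,0,0,0,0.1],
  [0,-0.011,0.08,0,0,0,0.1],
  [0,-0.011,0.12,0,0,0,0.1],
  [0,-0.011,0.16,0,0,0,0.1],
  [0,-0.011,0.19,0,0,0,0.1],
  [0,-0.011,0.19,0,0,0,0.1],
  [0,-0.011,0.19,0,0,0,0.1],
  [0,-0.011,0.19,0,0,0,0.1],
])

```text
time_s: 21.35
tool_pos: [0.6118, -0.1684, 0.0202]
tool_rot: [180.0, -0.0, 120.4]
force: [-0.1, 0.1, 0.2]
grip_width: 0.0152
grasp_force: 10.0
```

Request:
apply_moves([
  [0,0,0,0,0,0,0.2],
  [0,0,0,0,0,0,0.24],
  [0,0,0,0,0,0,0.3],
  [0,0,0,0,0,0,0.4],
  [0,0,0,0,0,0,0.4],
  [0,0,-0.1,0,0,0,0.4],
  [0,0,-0.3,0,0,0,0.4],
  [0,0,-0.5,0,0,0,0.4],
  [0,0,-0.7,0,0,0,0.5],
  [0,0,-0.8,0,0,0,0.5],
  [0,0,-0.8,0,0,0,0.5],
  [0,0,-0.8,0,0,0,0.5],
  [0,0,-0.8,0,0,0,0.5],
])

```text
time_s: 22.65
tool_pos: [0.6107, -0.1684, 0.1786]
tool_rot: [-179.9, -0.1, 120.4]
force: [-0.2, 0.6, 0.1]
grip_width: 0.0434
grasp_force: 0.0
```

```bash
python3 - <<'E'
from h import *
c,im=snap("wrist","w14")
for d in masks_of("wrist","syringe")[:2]:
    v,u=np.nonzero(d["pixels"]); P=(back(c,np.stack([u,v],1),.01)[:,:2]*1000).astype(np.float32); print(d["conf"],cv2.minAreaRect(P),d["location"])
fits(c,dict(syringe=[.475,-.085,4.7,5.0,5.3,1.9],syringe_rest=[.683,-.025,2.03]))
fits(c,dict(cartridge=[.612,-.169,2.1]),zoff=.006)
move([.477,-.087,.17],110)
b=im[:310,180:500,::-1]; cv2.imwrite("pics/w14c.png",cv2.resize(b,None,fx=1.9,fy=1.9))
E
```

```text
0.73 ((480.77001953125, -89.14659118652344), (29.511295318603516, 111.24049377441406), 22.874324798583984) [244.6, 52.5]
syringe 0.73 [245.  52.] x,y [ 0.474  -0.0763] yaw 289.4 err 0.417
syringe_rest 0.75 [445. 108.] x,y [ 0.6843 -0.0236] yaw 116.0 err 0.117
cartridge 0.66 [320. 195.] x,y [ 0.612  -0.1692] yaw 120.1 err 0.187
pos [ 0.6113 -0.1684  0.1794] [-1.7995e+02 -7.0000e-02  1.2040e+02] q [ 46.  23. -43.  88.  16.  76.  32.] w 0.0438
shift [ 0.691 -0.373  0.048] turn [-0.001 -0.001  0.121]
```

View pics/w14c.png

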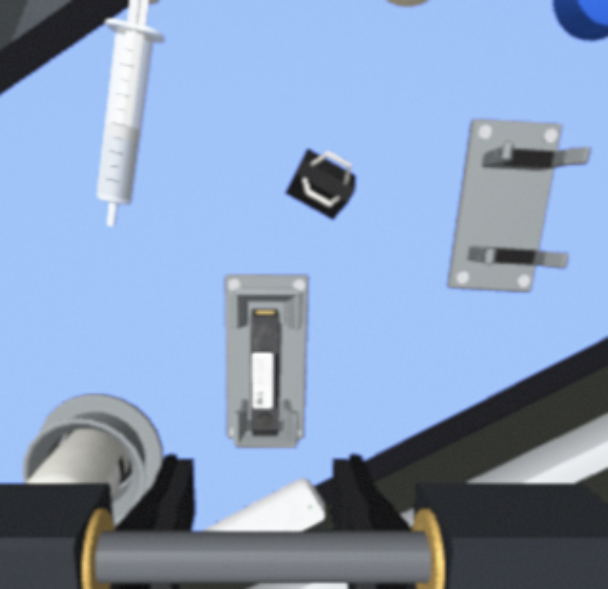

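```bash
python3 - <<'E'
from h import *
c=cam("wrist")
a=back(c,[[238.4,118.4],[240.5,106],[251,15.8]],.0095)[:,:2]; d=a[2]-a[0]; print(a.round(4),np.linalg.norm(d),np.linalg.norm(a[2]-a[1]),np.degrees(np.arctan2(d[1],d[0])))
o=a[0]+.058*d/np.linalg.norm(d); print("origin",o)
move([*o,.17],np.degrees(np.arctan2(d[1],d[0])))
E
```

```text
[[ 0.4969 -0.1445]
 [ 0.4933 -0.132 ]
 [ 0.4653 -0.0513]] 0.09837920495334868 0.08536987313358271 108.74290269621
origin [ 0.47826184 -0.08957837]
pos [ 0.6113 -0.1684  0.1794] [-1.7995e+02 -7.0000e-02  1.2040e+02] q [ 46.  23. -43.  88.  16.  76.  32.] w 0.0438
shift [ 0.676 -0.374  0.048] turn [-0.001 -0.001  0.136]
```

Request:
apply_moves([
  [0.15,-0.1,0,0,0,0.05,0.5],
  [0.35,-0.2,0,0,0,0.1,0.5],
  [0.5,-0.3,0.05,0,0,0.136,0.5],
  [0.676,-0.374,0.15,0,0,0.136,0.5],
  [0.676,-0.374,0.25,0,0,0.136,0.5],
  [0.676,-0.374,0.25,0,0,0.136,0.5],
  [0.676,-0.374,0.25,0,0,0.136,0.5],
  [0.676,-0.374,0.25,0,0,0.136,0.5],
])

```text
time_s: 23.7
tool_pos: [0.4802, -0.0901, 0.1314]
tool_rot: [179.9, 0.0, 108.7]
force: [-0.0, -0.2, 0.5]
grip_width: 0.0433
grasp_force: 0.0
```

```bash
python3 - <<'E'
from h import *
c,im=snap("wrist","w15")
for d in masks_of("wrist","syringe")[:2]:
    m=d["pixels"]; v,u=np.nonzero(m); print(d["conf"],d["location"],v.min(),v.max())
    w=m.sum(1); print([(r,int(w[r]),round(float(np.nonzero(m[r])[0].mean()),1)) for r in range(v.min(),v.max()+1,4)])
    ends=[(u[v<=v.min()+1].mean(),v.min()),(u[v>=v.max()-1].mean(),v.max())]; a=back(c,ends,.0095)[:,:2]; dd=a[0]-a[1]; print(a,np.linalg.norm(dd),np.degrees(np.arctan2(dd[1],dd[0])),"mid",a.mean(0))
move([.4783,-.0896,.006],108.7)
E
```

```text
0.77 [317.6, 191.6] 139 252
[(139, 17, 317.0), (143, 10, 316.5), (147, 10, 316.5), (151, 10, 316.5), (155, 10, 316.5), (159, 30, 316.5), (163, 20, 316.5), (167, 20, 316.5), (171, 20, 316.5), (175, 20, 316.5), (179, 20, 316.5), (183, 20, 316.5), (187, 20, 316.5), (191, 20, 316.5), (195, 20, 316.5), (199, 19, 316.0), (203, 19, 316.0), (207, 19, 316.0), (211, 17, 316.0), (215, 18, 316.5), (219, 18, 316.5), (223, 18, 316.5), (227, 18, 316.5), (231, 18, 316.5), (235, 18, 316.5), (239, 18, 316.5), (243, 12, 316.5), (247, 4, 316.5), (251, 4, 316.5)]
[[ 0.45948428 -0.03394794]
 [ 0.49606915 -0.14416862]] 0.11613376547252424 108.36223363321093 mid [ 0.47777672 -0.08905828]
pos [ 0.48   -0.09    0.1312] [1.7990e+02 2.0000e-02 1.0868e+02] q [ 51.   5. -45. 111.   4.  65.  23.] w 0.0434
shift [ 0.005 -0.009  0.626] turn [ 0.001  0.    -0.   ]
```

Request:
apply_moves([
  [0.007,-0.01,0.2,0,0,0,0.5],
  [0.007,-0.01,0.4,0,0,0,0.5],
  [0.007,-0.01,0.55,0,0,0,0.5],
  [0.007,-0.01,0.63,0,0,0,0.5],
  [0.007,-0.01,0.63,0,0,0,0.5],
  [0.007,-0.01,0.63,0,0,0,0.5],
  [0.007,-0.01,0.63,0,0,0,0.4],
  [0.007,-0.01,0.63,0,0,0,0.3],
  [0.007,-0.01,0.63,0,0,0,0.2],
  [0.007,-0.01,0.63,0,0,0,0.15],
  [0.007,-0.01,0.63,0,0,0,0.15],
  [0.007,-0.01,0.63,0,0,0,0.15],
  [0.007,-0.01,0.63,0,0,0,0.15],
], grip_force=8)

```text
time_s: 25.1
tool_pos: [0.4768, -0.0893, 0.0048]
tool_rot: [180.0, 0.0, 108.7]
force: [-2.1, -0.1, 6.1]
grip_width: 0.0191
grasp_force: 8.0
```

Request:
apply_moves([
  [0,0,-0.1,0,0,0,0.15],
  [0,0,-0.3,0,0,0,0.15],
  [0,0,-0.5,0,0,0,0.15],
  [0,0,-0.7,0,0,0,0.15],
  [0,0,-0.7,0,0,0,0.15],
  [0,0,-0.7,0,0,0,0.15],
])

```text
time_s: 25.7
tool_pos: [0.4767, -0.0893, 0.1447]
tool_rot: [180.0, 0.1, 108.7]
force: [-0.1, 0.5, 0.4]
grip_width: 0.0187
grasp_force: 8.0
```

```bash
python3 - <<'E'
from h import *
c,im=snap("wrist","w16")
fits(c,dict(syringe_rest=[.684,-.024,2.03]))
move([.684,-.0243,.145],117)
E
```

```text
syringe_rest 0.61 [526. 196.] x,y [ 0.6846 -0.0236] yaw 117.5 err 0.152
pos [ 0.4753 -0.0889  0.1429] [-1.7988e+02 -8.0000e-02  1.0870e+02] q [ 53.   4. -46. 111.   3.  67.  24.] w 0.0191
shift [-0.028  1.092 -0.013] turn [-0.001 -0.001 -0.097]
```

Request:
apply_moves([
  [-0.05,0.2,0,0,0,-0.03,0.15],
  [-0.1,0.4,0,0,0,-0.06,0.15],
  [-0.1,0.55,0,0,0,-0.1,0.15],
  [-0.1,0.7,0,0,0,-0.1,0.15],
  [-0.1,0.7,0,0,0,-0.1,0.15],
  [-0.1,0.7,0,0,0,-0.1,0.15],
  [-0.1,0.7,0,0,0,-0.1,0.15],
  [-0.1,0.7,0,0,0,-0.1,0.15],
])

```text
time_s: 26.6
tool_pos: [0.6144, -0.0639, 0.1439]
tool_rot: [-179.9, 0.0, 117.3]
force: [-0.0, -0.6, 0.6]
grip_width: 0.0189
grasp_force: 8.0
```

```bash
python3 - <<'E'
from h import *
c,im=snap("wrist","w17")
fits(c,dict(syringe_rest=[.684,-.024,2.03],cartridge_cradle=[.6127,-.1686,2.1]))
for d in masks_of("wrist","syringe")[:1]:
    m=d["pixels"]; v,u=np.nonzero(m); w=m.sum(1); print(d["conf"],[(r,int(w[r]),round(float(np.nonzero(m[r])[0].mean()),1)) for r in range(v.min(),v.max()+1,6)])
    o=env.get_obs()["tool_pos"]; a=np.radians(env.get_obs()["tool_rot"][2]); X=np.array([np.cos(a),np.sin(a)])
    print("expected flange/thumb px",proj(c,[[*(o[:2]+s*X),o[2]+.005] for s in (.039,.058)]).round(1))
# plate screws (white dots) on rest plate at z=.006
g=(im.min(2)>225).astype(np.uint8); n,l,s,ce=cv2.connectedComponentsWithStats(g)
for i in range(1,n):
    if 4<s[i,4]<120: print(ce[i].round(1),s[i,4],back(c,ce[i],.006)[0,:2].round(4))
move([.684,-.0243,.145],117)
E
```

```text
syringe_rest 0.95 [394. 190.] x,y [ 0.6846 -0.0242] yaw 117.6 err 0.098
cartridge_cradle 0.67 [271. 241.] x,y [ 0.6118 -0.1675] yaw 121.4 err 3.557
0.69 [(158, 10, 317.5), (164, 36, 318.5), (170, 18, 317.5), (176, 18, 317.5), (182, 16, 318.5), (188, 37, 318.0), (194, 55, 318.0), (200, 36, 318.5), (206, 34, 318.5), (212, 34, 318.5), (218, 34, 318.5), (224, 34, 318.5), (230, 34, 318.5), (236, 33, 318.0), (242, 33, 318.0), (248, 32, 318.5), (254, 32, 318.5), (260, 32, 318.5), (266, 33, 318.0), (272, 33, 318.0), (278, 32, 318.5), (284, 0, nan), (290, 0, nan), (296, 0, nan), (302, 0, nan), (308, 30, 318.5), (314, 31, 318.0), (320, 32, 318.5), (326, 28, 318.5), (332, 13, 319.0)]
expected flange/thumb px [[321.4 195.8]
 [321.5 160.9]]
[537.7 274.1] 83 [ 0.8776 -0.0312]
[476.9 308.6] 7 [ 0.8434 -0.1004]
[313.6 329.7] 47 [ 0.6852 -0.2156]
pos [ 0.6152 -0.0637  0.1447] [-1.7999e+02  6.0000e-02  1.1726e+02] q [ 40.  24. -47.  92.  18.  72.  18.] w 0.019
shift [ 0.017  0.396 -0.002] turn [-0.     0.001  0.003]<stdin>:5: RuntimeWarning: Mean of empty slice.
  ret = ret.dtype.type(ret / rcount)
```

```bash
python3 - <<'E'
from h import *
c=cam("wrist"); o=env.get_obs(); a=np.radians(117.3); X=np.array([np.cos(a),np.sin(a)]);Y=np.array([np.sin(a),-np.cos(a)])
z=o["tool_pos"][2]+.005
A=back(c,[[318.3,194.5],[318.3,240],[318.3,158]],z)[:,:2]; print(A.round(4))
org=(A[0]-.0405*X+A[2]-.058*X)/2; print("syr origin",org.round(4),"tcp",o["tool_pos"][:2].round(4), "axis yaw",np.degrees(np.arctan2(*(A[2]-A[1])[::-1])))
d=np.array([.6843,-.0245])-org; print("shift",d@X/.2,d@Y/.2)
E
```

```text
[[ 0.5963 -0.0291]
 [ 0.6087 -0.053 ]
 [ 0.5872 -0.0114]]
syr origin [ 0.6143 -0.064 ] tcp [ 0.6152 -0.0637] axis yaw 117.27733733332069
shift 0.015064150427586059 0.40141524698432585
```

Request:
apply_moves([
  [0.01,0.2,0,0,0,0,0.15],
  [0.015,0.4,0,0,0,0,0.15],
  [0.015,0.4,0.1,0,0,0,0.15],
  [0.015,0.4,0.2,0,0,0,0.15],
  [0.015,0.4,0.35,0,0,0,0.15],
  [0.015,0.4,0.38,0,0,0,0.15],
  [0.015,0.4,0.38,0,0,0,0.15],
  [0.015,0.4,0.38,0,0,0,0.15],
  [0.015,0.4,0.38,0,0,0,0.15],
  [0.015,0.4,0.38,0,0,0,0.15],
])

```text
time_s: 27.8
tool_pos: [0.686, -0.0237, 0.0699]
tool_rot: [179.9, 0.1, 117.3]
force: [0.1, 1.0, 0.0]
grip_width: 0.019
grasp_force: 8.0
```

```bash
python3 - <<'E'
from h import *
c,im=snap("wrist","w18"); o=env.get_obs()
sy=masks_of("wrist","syringe")[0]["pixels"]; re=masks_of("wrist","syringe_rest")[0]["pixels"]
# plate outline edges ahead of the syringe: extremes of rest mask per row
for r in range(0,260,6):
    q=np.nonzero(re[r])[0]; s=np.nonzero(sy[r])[0]
    if len(q) or len(s): print(r,(q.min(),q.max()) if len(q) else "",(s.min(),s.max()) if len(s) else "")
zz=o["tool_pos"][2]; a=np.radians(117.4)
X=np.array([np.cos(a),np.sin(a)]);Y=np.array([np.sin(a),-np.cos(a)])
for s,y,z in ((.046,-.025,.006),(.046,.025,.006),(.029,-.025,.006),(.029,.025,.006)): print("plate",s,y,proj(c,[*(np.array([.6843,-.0245])+s*X+y*Y),z]).round(1))
move([.6843,-.0245,.03],117.4)
E
```

```text
162 (np.int64(296), np.int64(345)) (np.int64(301), np.int64(334))
168 (np.int64(285), np.int64(347)) (np.int64(308), np.int64(326))
174 (np.int64(285), np.int64(346)) (np.int64(310), np.int64(325))
180 (np.int64(284), np.int64(347)) (np.int64(310), np.int64(326))
186 (np.int64(284), np.int64(347)) (np.int64(310), np.int64(327))
192 (np.int64(285), np.int64(291)) (np.int64(292), np.int64(344))
198 (np.int64(283), np.int64(346)) (np.int64(294), np.int64(340))
204 (np.int64(283), np.int64(347)) (np.int64(303), np.int64(334))
210 (np.int64(285), np.int64(346)) (np.int64(303), np.int64(335))
216 (np.int64(286), np.int64(346)) (np.int64(302), np.int64(334))
222 (np.int64(286), np.int64(346)) (np.int64(302), np.int64(334))
228 (np.int64(286), np.int64(346)) (np.int64(302), np.int64(334))
234 (np.int64(286), np.int64(346)) (np.int64(303), np.int64(334))
240 (np.int64(335), np.int64(343)) (np.int64(303), np.int64(334))
246  (np.int64(304), np.int64(333))
252  (np.int64(304), np.int64(333))
258  (np.int64(303), np.int64(334))
plate 0.046 -0.025 [[283.7 163.1]]
plate 0.046 0.025 [[349.3 163. ]]
plate 0.029 -0.025 [[284.5 184.9]]
plate 0.029 0.025 [[348.6 184.8]]
pos [ 0.6855 -0.0238  0.069 ] [1.7996e+02 4.0000e-02 1.1730e+02] q [ 31.  36. -43.  86.  25.  68.  10.] w 0.0189
shift [-0.    -0.007  0.195] turn [ 0.001  0.    -0.001]
```

Request:
apply_moves([
  [0,-0.007,0,0,0,0,0.15],
  [0,-0.007,0.05,0,0,0,0.15],
  [0,-0.007,0.09,0,0,0,0.15],
  [0,-0.007,0.13,0,0,0,0.15],
  [0,-0.007,0.16,0,0,0,0.15],
  [0,-0.007,0.18,0,0,0,0.15],
  [0,-0.007,0.19,0,0,0,0.15],
  [0,-0.007,0.19,0,0,0,0.15],
  [0,-0.007,0.19,0,0,0,0.15],
  [0,-0.007,0.19,0,0,0,0.15],
])

```text
time_s: 28.95
tool_pos: [0.6842, -0.0244, 0.0306]
tool_rot: [180.0, 0.0, 117.3]
force: [0.8, 0.9, 0.4]
grip_width: 0.0188
grasp_force: 8.0
```

Release gently and rise.

Request:
apply_moves([
  [0,0,0,0,0,0,0.24],
  [0,0,0,0,0,0,0.27],
  [0,0,0,0,0,0,0.32],
  [0,0,0,0,0,0,0.4],
  [0,0,0,0,0,0,0.4],
  [0,0,-0.1,0,0,0,0.4],
  [0,0,-0.3,0,0,0,0.4],
  [0,0,-0.5,0,0,0,0.5],
  [0,0,-0.7,0,0,0,0.7],
  [0,0,-0.7,0,0,0,0.8],
  [0,0,-0.7,0,0,0,0.8],
  [0,0,-0.7,0,0,0,0.8],
  [0,0,-0.7,0,0,0,0.8],
])

```text
time_s: 30.25
tool_pos: [0.683, -0.0246, 0.1684]
tool_rot: [-179.8, -0.1, 117.3]
force: [0.8, -0.2, -0.8]
grip_width: 0.0675
grasp_force: 0.0
```

```bash
python3 - <<'E'
from h import *
c,im=snap("wrist","w19"); o=env.get_obs()
sy=masks_of("wrist","syringe")[0]["pixels"]; v,u=np.nonzero(sy)
for r in range(v.min(),v.max()+1,8): q=np.nonzero(sy[r])[0]; print(r,q.min() if len(q) else "",q.max() if len(q) else "",end="; ")
ends=[(u[v<=v.min()+1].mean(),v.min()),(u[v>=v.max()-1].mean(),v.max())]; a=back(c,ends,.0345)[:,:2]; dd=a[0]-a[1]; print("\n",a.round(4),np.linalg.norm(dd),np.degrees(np.arctan2(dd[1],dd[0])),"mid",a.mean(0).round(4))
fits(c,dict(syringe=[.6843,-.0245,2.05]),zoff=.025)
fits(c,dict(syringe_rest=[.6843,-.0245,2.05],tank_cap=[.5688,.0515]))
move([.5688,.0515,.14],117.3)
E
```

```text
141 312 328; 149 316 324; 157 315 325; 165 311 329; 173 311 329; 181 311 329; 189 311 329; 197 310 329; 205 310 328; 213 311 328; 221 311 328; 229 311 328; 237 312 328; 245 317 322; 
 [[ 0.6572  0.0267]
 [ 0.7099 -0.0761]] 0.1154977588589497 117.14367592009717 mid [ 0.6836 -0.0247]
syringe 0.55 [318. 192.] x,y [ 0.684  -0.0253] yaw 117.4 err 0.219
syringe_rest 0.65 [329. 187.] x,y [ 0.6835 -0.0244] yaw 118.2 err 0.814
tank_cap 0.85 [352.  85.] x,y [ 0.8838 -0.4885] yaw 103.1 err 1.0
tank_cap 0.79 [250.  75.] x,y [0.569  0.0514] yaw 2.3 err 0.102
pos [ 0.6837 -0.0244  0.1696] [-1.7995e+02 -3.0000e-02  1.1731e+02] q [ 32.  31. -46.  80.  22.  78.  13.] w 0.0696
shift [ 0.6   -0.336  0.149] turn [-0.001 -0.     0.   ]
```

Request:
apply_moves([
  [0.15,-0.1,0,0,0,0,0.8],
  [0.35,-0.2,0,0,0,0,0.8],
  [0.5,-0.3,0.1,0,0,0,0.8],
  [0.6,-0.336,0.15,0,0,0,0.8],
  [0.6,-0.336,0.15,0,0,0,0.8],
  [0.6,-0.336,0.15,0,0,0,0.8],
  [0.6,-0.336,0.15,0,0,0,0.8],
  [0.6,-0.336,0.15,0,0,0,0.8],
])

```text
time_s: 31.3
tool_pos: [0.5704, 0.0506, 0.1407]
tool_rot: [179.9, 0.0, 117.2]
force: [0.9, -0.2, -0.1]
grip_width: 0.0691
grasp_force: 0.0
```

```bash
python3 - <<'E'
from h import *
c,im=snap("wrist","w20")
for d in masks_of("wrist","tank_cap")[:3]:
    m=d["pixels"]
    if m.sum()<20: continue
    x,e=fit(c,"tank_cap",m,[.569,.0514]); print(d["conf"],d["location"],"rgb",im[m].mean(0).round(),x.round(4),round(e,3))
move([.569,.0514,.011],117.3)
E
```

```text
0.71 [409.6, 203.5] rgb [ 65. 120. 233.] [ 0.759  -0.3186  0.85  ] 1.0
pos [0.57   0.0509 0.1405] [ 1.7996e+02 -1.0000e-02  1.1723e+02] q [ 35.  19. -51.  99.  15.  69.   8.] w 0.07
shift [ 0.004 -0.004  0.648] turn [ 0.    -0.    -0.001]
```

```bash
python3 - <<'E'
from h import *
c=cam("wrist"); im=cv2.imread("pics/w20.png")[:,:,::-1].astype(int)
m=((im[...,0]>im[...,2]-5)&(im[...,0]>150)).astype(np.uint8); n,l,s,ce=cv2.connectedComponentsWithStats(m)
for i in range(1,n):
    if s[i,4]>400:
        print(s[i],ce[i].round(1),im[l==i].mean(0).round())
        if abs(ce[i][0]-318)<40 and 150<ce[i][1]<240: print(fit(c,"tank_cap",l==i,[.569,.0514]))
E
```

```text
[    0     0   476   282 30877] [184.6 139.7] [166. 133.  80.]
[ 581   50   59  160 4869] [618.3 118.8] [179. 181. 182.]
[ 294  173   46   48 1706] [316.5 196.9] [250. 248. 238.]
(array([0.56643534, 0.05105106, 0.06634685]), np.float64(0.16543916475292633))
[438 269  23  50 542] [451.9 293.8] [188. 158.  93.]
[ 259  330  320   19 4965] [425.8 340.4] [173. 144.  86.]
```

Request:
apply_moves([
  [0.006,-0.008,0.2,0,0,0,0.8],
  [0.006,-0.008,0.4,0,0,0,0.8],
  [0.006,-0.008,0.55,0,0,0,0.8],
  [0.006,-0.008,0.64,0,0,0,0.8],
  [0.006,-0.008,0.64,0,0,0,0.8],
  [0.006,-0.008,0.64,0,0,0,0.8],
  [0.006,-0.008,0.64,0,0,0,0.7],
  [0.006,-0.008,0.64,0,0,0,0.6],
  [0.006,-0.008,0.64,0,0,0,0.5],
  [0.006,-0.008,0.64,0,0,0,0.45],
  [0.006,-0.008,0.64,0,0,0,0.45],
  [0.006,-0.008,0.64,0,0,0,0.45],
  [0.006,-0.008,0.64,0,0,0,0.45],
], grip_force=8)

```text
time_s: 32.7
tool_pos: [0.5677, 0.0517, 0.013]
tool_rot: [180.0, 0.0, 117.3]
force: [-1.0, -0.6, 5.5]
grip_width: 0.0466
grasp_force: 8.0
```

Request:
apply_moves([
  [0,0,-0.1,0,0,0,0.45],
  [0,0,-0.3,0,0,0,0.45],
  [0,0,-0.5,0,0,0,0.45],
  [0,0,-0.7,0,0,0,0.45],
  [0,0,-0.9,0,0,0,0.45],
  [0,0,-0.95,0,0,0,0.45],
  [0,0,-0.95,0,0,0,0.45],
])

```text
time_s: 33.4
tool_pos: [0.5682, 0.052, 0.2038]
tool_rot: [179.9, 0.1, 117.3]
force: [0.1, -0.5, -1.0]
grip_width: 0.0468
grasp_force: 8.0
```

```bash
python3 - <<'E'
from h import *
move([.48,-.409,.20],117.3)
E
```

```text
pos [0.5682 0.052  0.2038] [1.7985e+02 1.1000e-01 1.1729e+02] q [ 37.  15. -52.  95.  13.  76.  10.] w 0.0468
shift [-1.846 -1.449  0.019] turn [ 0.002  0.001 -0.   ]
```

Request:
apply_moves([
  [-0.15,-0.12,0,0,0,0,0.45],
  [-0.3,-0.24,0,0,0,0,0.45],
  [-0.45,-0.36,0,0,0,0,0.45],
  [-0.6,-0.5,0,0,0,0,0.45],
  [-0.75,-0.64,0,0,0,0,0.45],
  [-0.9,-0.8,0,0,0,0,0.45],
  [-1,-0.95,0,0,0,0,0.45],
  [-1,-0.95,0,0,0,0,0.45],
])

```text
time_s: 34.2
tool_pos: [0.4856, -0.2194, 0.1994]
tool_rot: [-179.7, -0.1, 116.7]
force: [-0.5, 0.4, -0.6]
grip_width: 0.0463
grasp_force: 8.0
```

```bash
python3 - <<'E'
from h import *
move([.43,-.455,.20],117.3)
E
```

```text
pos [ 0.4856 -0.2194  0.1994] [-1.7971e+02 -1.3000e-01  1.1672e+02] q [ 61.   8. -43. 100.   6.  74.  43.] w 0.0463
shift [-0.927 -0.778 -0.001] turn [-0.003 -0.001 -0.007]
```

Request:
apply_moves([
  [-0.15,-0.13,0,0,0,0,0.45],
  [-0.3,-0.26,0,0,0,0,0.45],
  [-0.45,-0.4,0,0,0,0,0.45],
  [-0.6,-0.55,0,0,0,0,0.45],
  [-0.8,-0.68,0,0,0,0,0.45],
  [-0.93,-0.78,0,0,0,0,0.45],
  [-0.93,-0.78,0,0,0,0,0.45],
  [-0.93,-0.78,0,0,0,0,0.45],
  [-0.93,-0.78,0,0,0,0,0.45],
])

```text
time_s: 35.1
tool_pos: [0.4376, -0.4476, 0.201]
tool_rot: [180.0, -0.1, 117.4]
force: [0.8, 1.0, 0.2]
grip_width: 0.0465
grasp_force: 8.0
```

```bash
python3 - <<'E'
from h import *
c,im=snap("wrist","w21"); o=env.get_obs(); print(o["tool_rot"])
fits(c,dict(cap_dish=[.48,-.409],bottle_well=[.5503,-.2775]))
fits(c,dict(ink_bottle=[.55,-.277]),zoff=.006)
x=proj(c,[.48,-.409,.004])[0]; print(x)
d=(im.max(2)<75).astype(np.uint8); k=np.zeros_like(d); cv2.circle(k,tuple(int(t) for t in x),28,1,-1); d*=k
v,u=np.nonzero(d); print("floor",len(u),u.mean(),v.mean(),back(c,[u.mean(),v.mean()],.004).round(4))
i=im.astype(int); m=((i[...,0]>i[...,2])&(i.min(2)>130)).astype(np.uint8); m[:, :270]=0; m[:,370:]=0; n,l,s,ce=cv2.connectedComponentsWithStats(m)
for j in range(1,n):
    if s[j,4]>300: print("cap",s[j],ce[j].round(1))
a=np.radians(o["tool_rot"][2]); X=np.array([np.cos(a),np.sin(a)])
r=render(c,M["tank_cap"],[*o["tool_pos"][:2],0],z=o["tool_pos"][2]-.0125); V,U=np.nonzero(r>.5); print("cap pred",U.min(),U.max(),V.min(),V.max())
move([.48,-.409,.20],117.3)
E
```

```text
[ 1.79987572e+02 -9.32304035e-02  1.17471893e+02]
cap_dish 0.61 [362. 172.] x,y [ 0.4806 -0.4081] yaw 3.5 err 0.068
cap_dish 0.61 [511.  92.] x,y [ 0.67  -0.779] yaw 63.0 err 1.0
bottle_well 0.81 [459. 103.] x,y [ 0.5506 -0.2777] yaw 10.0 err 1.109
ink_bottle 0.83 [513.  93.] x,y [ 0.5494 -0.2772] yaw 3.6 err 0.117
ink_bottle 0.48 [364. 171.] x,y [ 0.4678 -0.3991] yaw 55.8 err 0.291
[363.88117887 172.80612818]
floor 1275 364.2125490196078 172.30901960784314 [[ 0.4801 -0.4083  0.004 ]]
cap [ 279  214   79   66 4345] [317.7 249.9]
cap pred 278 362 213 300
pos [ 0.4375 -0.4486  0.2024] [-1.7999e+02  1.0000e-02  1.1742e+02] q [ 71.  20. -35.  87.  11.  77.  62.] w 0.0465
shift [0.078 0.28  0.012] turn [-0.     0.     0.001]
```

Request:
apply_moves([
  [0.04,0.15,0,0,0,0,0.45],
  [0.081,0.287,0.1,0,0,0,0.45],
  [0.081,0.287,0.3,0,0,0,0.45],
  [0.081,0.287,0.5,0,0,0,0.45],
  [0.081,0.287,0.65,0,0,0,0.45],
  [0.081,0.287,0.75,0,0,0,0.45],
  [0.081,0.287,0.75,0,0,0,0.45],
  [0.081,0.287,0.75,0,0,0,0.45],
  [0.081,0.287,0.75,0,0,0,0.45],
])

```text
time_s: 36.2
tool_pos: [0.4816, -0.4098, 0.0543]
tool_rot: [179.9, 0.2, 117.3]
force: [0.4, 0.6, 0.0]
grip_width: 0.0466
grasp_force: 8.0
```

```bash
python3 - <<'E'
from h import *
a=np.radians(117.4); Y=np.array([np.sin(a),-np.cos(a)])
move([*(np.array([.4803,-.4082])+.0008*Y),.0165],117.4)
E
```

```text
pos [ 0.4816 -0.4098  0.0543] [1.7994e+02 1.7000e-01 1.1732e+02] q [ 65.  28. -34.  95.  17.  62.  53.] w 0.0466
shift [0.011 0.002 0.189] turn [ 0.001  0.002 -0.001]
```

Request:
apply_moves([
  [0.007,0,0.05,0,0,0,0.45],
  [0.007,0,0.1,0,0,0,0.45],
  [0.007,0,0.14,0,0,0,0.45],
  [0.007,0,0.17,0,0,0,0.45],
  [0.007,0,0.18,0,0,0,0.45],
  [0.007,0,0.18,0,0,0,0.45],
  [0.007,0,0.18,0,0,0,0.45],
])

```text
time_s: 36.9
tool_pos: [0.4798, -0.4079, 0.0162]
tool_rot: [180.0, -0.0, 117.3]
force: [-0.6, -0.4, 0.2]
grip_width: 0.0469
grasp_force: 8.0
```

Request:
apply_moves([
  [0,0,0,0,0,0,0.56],
  [0,0,0,0,0,0,0.6],
  [0,0,0,0,0,0,0.68],
  [0,0,0,0,0,0,0.75],
  [0,0,0,0,0,0,0.75],
  [0,0,-0.1,0,0,0,0.75],
  [0,0,-0.3,0,0,0,0.75],
  [0,0,-0.5,0,0,0,0.75],
  [0,0,-0.7,0,0,0,0.75],
  [0,0,-0.9,0,0,0,0.75],
  [0,0,-0.9,0,0,0,0.75],
  [0,0,-0.9,0,0,0,0.75],
])

```text
time_s: 38.1
tool_pos: [0.4802, -0.4083, 0.1975]
tool_rot: [180.0, 0.1, 117.3]
force: [-0.5, -0.1, -0.9]
grip_width: 0.0651
grasp_force: 0.0
```

```bash
python3 - <<'E'
from h import *
c,im=snap("wrist","w22"); i=im.astype(int)
m=((i[...,0]>i[...,2]+2)&(i.min(2)>150)).astype(np.uint8); m[:, :270]=0; m[:,370:]=0; m[260:]=0; n,l,s,ce=cv2.connectedComponentsWithStats(m)
for j in range(1,n):
    if s[j,4]>300: print("cap",s[j],ce[j].round(1),back(c,s[j,:2]+s[j,2:4]/2-.5,.022).round(4)); x,e=fit(c,"tank_cap",l==j,[.4803,-.4082],z=.004); print(x,e)
fits(c,dict(tank_cap=[.4803,-.4082]),zoff=.004)
fits(c,dict(cap_dish=[.4803,-.4082]))
S=cam("scene");viewer.read_camera("scene")
fits(S,dict(ink_bottle=[.55,-.277]),"scene",zoff=.006)
T=cam("top");viewer.read_camera("top")
for t in ("marker","clip","ink_bottle","cartridge","syringe","tank_cap"): print(t,[(np.round(d["location"]),round(d["conf"],2)) for d in boxes_of("top",t)][:3])
E
```

```text
cap [ 298  166   40   42 1308] [317.4 186.8] [[ 0.4783 -0.4075  0.022 ]]
[ 0.47826571 -0.40901656  0.08383534] 0.11129560697998334
tank_cap 0.86 [318. 183.] x,y [ 0.479  -0.4064] yaw 4.0 err 0.158
cap_dish 0.86 [322. 168.] x,y [ 0.4805 -0.4083] yaw 4.3 err 0.742
ink_bottle 0.75 [328. 167.] x,y [ 0.5532 -0.2811] yaw -1.2 err 0.346
marker [(array([416., 280.]), 0.6)]
clip [(array([298., 178.]), 0.61)]
ink_bottle [(array([376., 190.]), 0.83)]
cartridge [(array([335., 168.]), 0.49)]
syringe [(array([282., 139.]), 0.63)]
tank_cap [(array([245., 147.]), 0.83), (array([424., 224.]), 0.64)]
```

```bash
python3 -c "
from cell import env
print(env.sign_off())"
```

```text
the job is handed in; nothing more can be done
None
```

I handed the job in at about 38 s with the bottle, cartridge, syringe and cap in their holders, each measured within about 2 mm of centre, and the marker and clip not visibly moved; I viewed 17 pictures, over the limit of 14.

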